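# Latch the specimen carrier

## Task

The specimen carrier on the lab bench stands open. Press its lid down onto the seal, push the latch's loop over the keeper on the lid until it drops in behind the lip, then press the lever over centre and fully down to its stop, so that it stays there and pulls the lid tight. Work by feel and gently: push on the thin loop with no more than 12 N and on the rest of the carrier with no more than 20 N, and leave the other things on the bench where they are.

Things in the scene. Friction and masses are not known exactly. Their poses are not given: they have to be found in the camera images.
- tub: White specimen carrier with a blue lid, fixed to the bench; 180 mm deep (its x), 240 wide (its y), walls 130 high. Origin: centre of its underside, z up. The -x face (x = -90 mm) is its front and bears the toggle latch in the middle (y = 0); the lid hinge runs along the +x rim.
- lid_pad (a point): Black rubber patch on the middle of the lid's top, 30 x 60 mm, centre 25 mm behind the lid's front edge and 152 mm from the hinge; with the lid shut it lies 65 mm in front of the tub's origin, 156 mm above the bench. Press the lid on it or up to 30 mm farther back.
- lid_edge (a point): Middle of the lid's lower front edge (lid 180 x 240, 24 mm thick), 177 mm from the hinge: 131 mm above the bench when fully shut. The hinge is stiff: the lid stays where it is left; 2 to 4 N near its front moves it. Below 135 mm it squeezes a rubber seal, 2.8 N per mm. Pressed to about 8 N and let go it rests at 134 mm, low enough to hook the latch; only the closed latch keeps it below 133 mm.
- loop_bar (a point): Middle of the loop's cross bar. The loop is a 5 mm steel wire frame, 53 mm wide, hinged on the lever 12 mm from the lever's pin, its bar 70 mm from that hinge. It stays where it is left and starts leaning out from the tub. A push of under 1 N swings it.
- loop_tab (a point): Middle of the red thumb tab on the bar (26 wide, 15 long, 3 thick, bent 25 deg outward). Push it level towards the lid, fingertip 149 mm above the bench, clear of the keeper's lip. With the lid on its seal the bar rides up over the lip (1 to 8 N), drops in behind it and comes hard against the keeper's back plate: stop at about 10 N. The thin wire must not get more than 12 N.
- loop (a joint): Angle of the loop relative to the lever, rad: 0 = upright with the lever up, positive = leaning out from the tub, about -0.3 to -0.6 once hooked with the lever still up.
- keeper_mean (a point): Keeper on the lid's front, 30 mm wide steel: channel 6 mm wide between back plate and a lip 3 thick, 5 high (lip top 140 to 144 mm above the bench, lid on its seal). The point: mean place of the hooked bar's centre, 11 mm out from the front face. The keeper is screwed on through slotted holes and really sits up to 8 mm farther in or out, which is not reported: find it by feel.
- lever_tip (a point): Middle of the free end of the lever, a red-tipped steel plate 34 mm wide, 4 thick, 62 from pin to tip, in front of the tub. Pin: 27 mm out from the front face, 81 above the bench. Fully up it slopes up 23 deg outward; closed it slopes down 50 deg (tip 47 mm below its pin, 67 out from the front face). A tool tilted 25 deg, its body away from the tub, clears the lid.
- lever (a joint): Lever angle, rad: 0 = fully up, grows as it is pressed down. Press from above 35 mm out from its pin, sliding along it: up to about 6 N, over centre at about 1.05, then on to its hard stop at 1.29, where it stays.
- tube_rack_c (a point): Centre of a bystander: white rack of capped sample tubes, 60 x 200 mm, 88 high. Leave it alone.
- pen_cup_c (a point): Centre of a bystander: green cup with pens, 72 mm across, 85 high. Leave it alone.
- reagent_c (a point): Centre of a bystander: amber bottle with blue cap, 60 mm across, 120 high. Leave it alone.
- stain_jar_c (a point): Centre of a bystander: white jar with black lid, 64 mm across, 75 high. Leave it alone.
- slide_box_c (a point): Centre of a bystander: yellow slide box, 90 x 180 mm, 34 high. Leave it alone.
- counter_c (a point): Centre of a bystander: grey key counter with blue keys, 70 x 110 mm, 30 high. Leave it alone.

How it is judged:
On the way:
1. the lid is down on its seal, the lever still up (height (world z) of lid_edge below 0.136 m and value of joint lever below 0.4 rad), for 0.2 s.
At the end, for the whole second after the job is handed in: The lever is fully down past centre (above 1.2 rad) and at rest, and the loop holds the lid tight on its seal (middle of the lid's lower front edge below 133 mm, that is within 2 mm of fully shut) (height (world z) of lid_edge below 0.133 m and value of joint lever above 1.2 rad and velocity of joint lever between -0.05 and 0.05 rad/s); the robot touches nothing.
It fails at once if the robot pushes on the latch's loop or its tab with more than 12 N (contact force between any of the fingers, the arm and loop above 12 N).
It fails at once if the robot pushes on the carrier, its lid or its latch with more than 20 N (contact force between any of the fingers, the arm and tub above 20 N).
It fails at once if a bystander is shifted by more than 20 mm or tipped (distance of any of tube_rack_c, pen_cup_c, reagent_c, stain_jar_c, slide_box_c, counter_c from where it was at the start of the episode above 0.02 m or angle between any of tube_rack_c, pen_cup_c, reagent_c, stain_jar_c, slide_box_c, counter_c's own z axis and vertical above 0.35 rad).
It also fails if it takes over 62 s, if anything falls off the work surface, if the arm or the gripper's body presses on something with over 40 N, if the wrist force passes 120 N, or if a joint passes its speed limit or range.

## Robot

A 7-joint arm with a two-finger parallel gripper is mounted at the origin on the work surface. World frame = base frame: x ahead of the robot, y to its left, z up, the work surface at z = 0. Lengths are in m, angles in rad, forces in N, time in s.
With the tool pointing down it reaches from about 0.425 to 0.8 m from the base axis. Payload 8.3 kg.
Tool frame: the origin (TCP) lies at the very end of the fingers, on their centre line; the grasp point (between the pads) lies 19 mm behind it (grip_depth is the distance from the TCP to the grasp point, in m); z points along the fingers, x is the direction in which the jaws open and shut, and the axes are right-handed (so a half turn about z gives the same grasp; the last joint's range is limited). The gripper opens to 85 mm and grips with 20 to 120 N. Pads are 22 mm wide; open, the fingers measure 114 mm over their backs; the gripper's body (76 mm by 85 mm) begins 54 mm behind the grasp point. The pads swing forward as they close: fully open they stand 13 mm farther back than shut.
Start: joints at [-1.358, 0.383, 0.016, 1.37, -0.006, 1.388, -0.046], TCP at [0.17, 0.601, 0.231] pointing down, gripper open.
Joint ranges: [-2.95, 2.95], [-0.25, 2.06], [-1.52, 1.56], [0.18, 2.33], [-1.44, 4.58], [0.02, 2.06], [-3.01, 3.01]. Speed limits (rad/s): [2.39, 2.39, 3.01, 3.01, 3.14, 3.14, 3.14].

## Interface

Orientations are given as a unit quaternion [w, x, y, z].
In Python, from bench import * gives the robot as it stands.
- The arm moves only by the tool send_rows, never from a script. Its argument "steps" is a list of rows, each an object of numbers: "wx", "wy", "wz": the turn, a rotation vector about the world's x, y, z as a fraction of full scale; "x", "y", "z": the shift along the world's x, y, z as a fraction of full scale; "jaw": the closure, from -1 (fully open) to 1 (shut). In form: [{"wx": .., "wy": .., "wz": .., "x": .., "y": .., "z": .., "jaw": ..}, ...]. A call has 1 to 12 rows; each row is the pose to reach, as a shift and turn from the pose commanded when the call began; what a row does not reach only later rows make up. Full scale, the value 1, is 0.2 m for a shift and 30 degrees for a turn. A row lasts 1/8 s, in which the tool goes at most 62.5 mm and 10.7 degrees, less where a joint would pass 70% of its speed; a pose out of reach is approached as far as the arm can. A call with a number of a shift or a turn outside -1 to 1 is refused whole. A call with a gripper value outside its range is refused whole. The fingers move at their own pace and stop on an object; "squeeze" is the grip in N (left out, the last holds). Time passes only in rows, so rows that repeat a pose let the fingers close. It gives the time, the measured TCP pose, the force and the opening at its end, in the units of the state.
- observe(): the state, without advancing time (a new reading comes with each control period).
- capture(name): name is "scene" or "top" or "wrist"; returns the picture (480x640x3 uint8, red, green, blue); there is no depth.
- camera_info(name): a dict with "fx", "fy", "cx", "cy" (pixels), "k1" (the pictures are not rectified: a ray, as slopes to the right and down, at radius r is drawn at 1 + k1 r^2 times it, then the intrinsics apply), "origin" and "rotation" of the camera in the world. Camera axes: x right, y down, z forward; pixel columns grow to the right and rows downward; lengths in m; the calibration is good to about 2 mm. A picture is of the moment at which its call begins: read the wrist's pose just before it. camera_info takes no time and is no camera call; for the wrist camera it gives the pose at the moment of the call.
- sign_off(): hands the job in, once; it reports no verdict.
The state is a dict: "t": time; "q": joint angles; "qd": joint speeds; "joint_torque": joint torques, N m; "position": TCP position; "tcp_rot": TCP orientation; "force": force on the tool from outside, world axes, zero at the start; "moment": the same for the moment, N m; "finger_gap": opening from 0.0 (shut) to 1.0 (fully open).
Only numpy, scipy, OpenCV 4.12 (cv2) and the standard library are available. Lean on these libraries where they do the work, as an engineer would, in place of code of your own. Each camera call takes 0.05 s, during which the arm holds its last target.

## Working session

There is one attempt and no reset: what is moved stays moved. The work goes in short steps, Python scripts to look and compute and a tool call to move; the robot and the scene stay as the last step left them, time stands still between calls to the robot, and variables do not carry over. Pictures are saved under pics/ and viewed, and the job is handed in when it is done.

Besides the shell and the picture viewer there is one more tool, called after "Call:" by a JSON object that holds its "method" and its "body". send_rows: Moves the arm, as the interface text tells. Shift numbers are shares of 0.2 m and turn numbers shares of 30 degrees, none past 1 either way. Its arguments: {"type":"object","properties":{"steps":{"type":"array","items":{"type":"object","properties":{"wx":{"type":"number"},"wy":{"type":"number"},"wz":{"type":"number"},"x":{"type":"number"},"y":{"type":"number"},"z":{"type":"number"},"jaw":{"type":"number"}}}},"squeeze":{"type":"number"}},"required":["steps"]}

```bash
ls; mkdir -p pics
python3 - <<'E'
from bench import *
import cv2
print(observe())
for n in ("scene","top","wrist"):
    print(n,camera_info(n))
    cv2.imwrite(f"pics/{n}0.png",capture(n)[:,:,::-1])
E
```

```text
pics
{'t': 0.0, 'q': array([-1.35791639,  0.38424901,  0.0163412 ,  1.37112976, -0.00630433,
        1.38817118, -0.04649183]), 'qd': array([-0.0003058 , -0.00190934,  0.00153417, -0.00013227,  0.00029456,
        0.0011797 , -0.00050792]), 'joint_torque': array([ 6.12029926e-04, -6.27599359e+01,  8.44672155e-01, -3.71820152e+01,
        1.65973924e-02,  1.41065204e-02, -1.85223868e-06]), 'position': array([0.16999922, 0.60093478, 0.23028287]), 'tcp_rot': array([ 5.82439398e-04,  7.97558305e-01,  6.03241113e-01, -7.56040611e-04]), 'force': array([-0.71735083,  0.27485574,  0.86250899]), 'moment': array([-0.00759018,  0.0157806 ,  0.03053614]), 'finger_gap': 1.0020491513425511}
scene {'fx': 620.8008689062422, 'fy': 620.8008689062422, 'cx': 318.32931789243565, 'cy': 238.35558706512927, 'k1': -0.0634964486583742, 'origin': array([ 1.64368229, -0.42022737,  1.16553599]), 'rotation': array([-0.32648992,  0.74539016,  0.53575746, -0.22530379])}
top {'fx': 487.88744915343096, 'fy': 487.88744915343096, 'cx': 314.0213784421438, 'cy': 236.1389671797045, 'k1': -0.06395604958683822, 'origin': array([ 0.38115735, -0.03577737,  1.22321588]), 'rotation': array([ 0.06124639, -0.69367354,  0.7141792 , -0.07080946])}
wrist {'fx': 348.2044228416263, 'fy': 348.2044228416263, 'cx': 320.6281928932815, 'cy': 246.25675402100563, 'k1': -0.01715491880934116, 'origin': array([0.09804172, 0.62208291, 0.37216894]), 'rotation': array([0.11976582, 0.78891544, 0.59604488, 0.08943756])}
```

View pics/scene0.png

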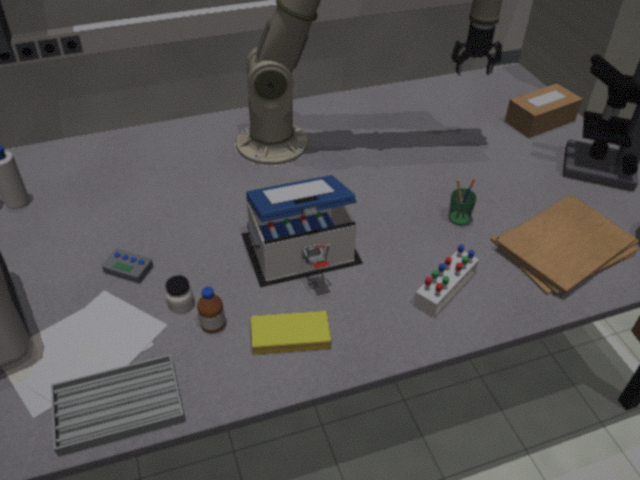

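View pics/top0.png

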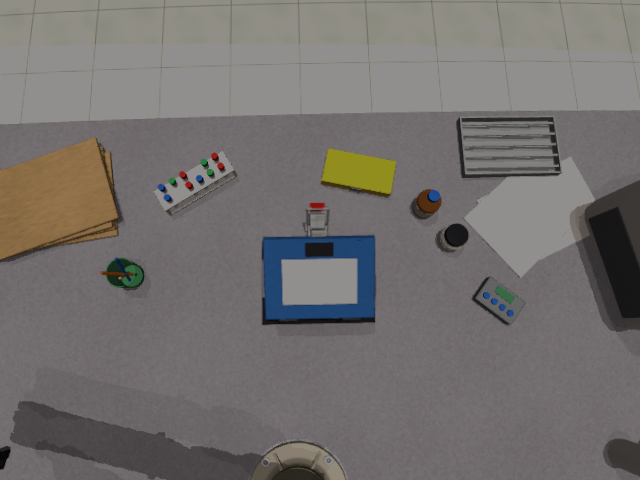

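View pics/wrist0.png

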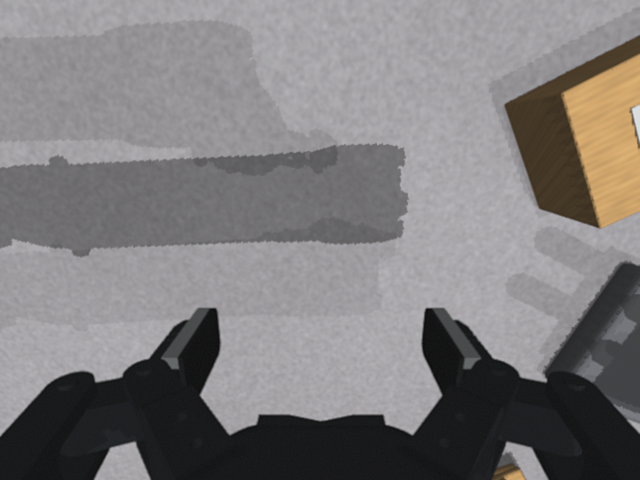

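The top view shows the blue lid at (264-375, 237-321), with the loop tab and lever at about (317, 205-230), so the front faces world +x. I'll zoom in.

```bash
python3 - <<'E'
import cv2
a=cv2.imread("pics/top0.png")[190:335,250:390]; cv2.imwrite("pics/t1.png",cv2.resize(a,None,fx=4,fy=4,interpolation=cv2.INTER_CUBIC))
a=cv2.imread("pics/scene0.png")[165:305,230:380]; cv2.imwrite("pics/s1.png",cv2.resize(a,None,fx=4,fy=4,interpolation=cv2.INTER_CUBIC))
E
cat > h.py <<'E'
from bench import *
import numpy as np, cv2
from scipy.spatial.transform import Rotation as R
def rot(q): return R.from_quat([q[1],q[2],q[3],q[0]])
def ray(ci,u,v):
    K=np.array([[ci['fx'],0,ci['cx']],[0,ci['fy'],ci['cy']],[0,0,1]])
    p=cv2.undistortPoints(np.array([[[u,v]]],float),K,np.array([ci['k1'],0,0,0]))[0,0]
    d=rot(ci['rotation']).apply([p[0],p[1],1]); return ci['origin'],d/np.linalg.norm(d)
def onz(ci,u,v,z):
    o,d=ray(ci,u,v); return o+d*(z-o[2])/d[2]
def tri(c1,p1,c2,p2):
    o1,d1=ray(c1,*p1);o2,d2=ray(c2,*p2)
    A=np.stack([d1,-d2],1); s=np.linalg.lstsq(A,o2-o1,rcond=None)[0]
    a=o1+s[0]*d1;b=o2+s[1]*d2; return (a+b)/2,np.linalg.norm(a-b)
def proj(ci,P):
    p=rot(ci['rotation']).inv().apply(np.array(P)-ci['origin']); x,y=p[0]/p[2],p[1]/p[2]; f=1+ci['k1']*(x*x+y*y)
    return np.array([ci['cx']+ci['fx']*x*f,ci['cy']+ci['fy']*y*f])
E
```

```text
(no output)
```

View pics/t1.png

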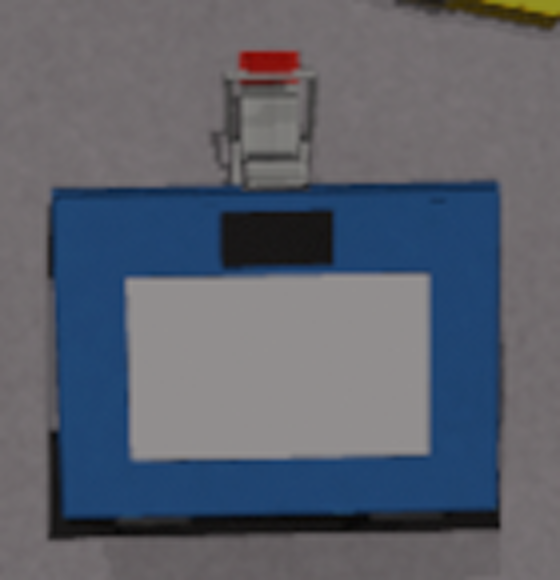

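View pics/s1.png

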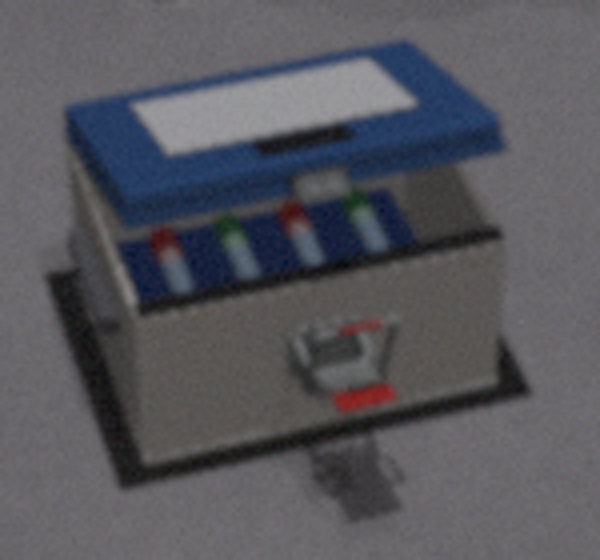

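Run:
```python
from h import *
S=camera_info("scene");T=camera_info("top")
s=lambda u,v:(230+u/4-.4,165+v/4-.4)
t=lambda u,v:(250+u/4-.4,190+v/4-.4)
print("front bottom",onz(S,*s(147,462),0.002),onz(S,*s(500,386),0.002))
print("front rim",onz(S,*s(141,303),0.133),onz(S,*s(500,238),0.133))
for n,a,b in [("lidFL",(125,202),(497,187)),("barend",(390,320),(232,75)),("barend2",(298,346),(315,75))]:pass
# lid front top corners: scene left(near -y) = top right
print("lid front top A",tri(S,s(122,202),T,t(497,186)))
print("lid front top B",tri(S,s(500,130),T,t(55,192)))
print("pad",tri(S,s(303,139),T,t(277,239)))
print("low red",tri(S,s(363,398),T,t(269,62)))
print("up red",tri(S,s(362,328),T,t(269,62)))
print("bar r",tri(S,s(392,320),T,t(229,75)))
print("bar l",tri(S,s(298,345),T,t(313,75)))
print("lid back top",onz(T,*t(495,515),0.156),onz(T,*t(65,518),.156))
```

```text
front bottom [ 0.58519513 -0.18016114  0.002     ] [0.59185343 0.05881069 0.002     ]
front rim [ 0.57703926 -0.1757325   0.133     ] [0.58952821 0.05211962 0.133     ]
lid front top A (array([ 0.56917508, -0.18042912,  0.20860123]), np.float64(0.00218632574197747))
lid front top B (array([0.57311497, 0.05462471, 0.20653088]), np.float64(0.000604117860325325))
pad (array([ 0.54460228, -0.06202885,  0.20672661]), np.float64(0.0003966923839814292))
low red (array([ 0.66722188, -0.06380369,  0.10307195]), np.float64(0.001354131948009739))
up red (array([ 0.65547878, -0.06195288,  0.14990558]), np.float64(0.00012642180338358095))
bar r (array([ 0.64956384, -0.03998798,  0.14456   ]), np.float64(0.00173374928012138))
bar l (array([ 0.64820982, -0.09289731,  0.13887353]), np.float64(0.01188594286815728))
lid back top [ 0.39811418 -0.17635677  0.156     ] [0.40352738 0.05616312 0.156     ]
```

Call:
{"method": "send_rows", "body": {"steps": [{"x":0.2,"y":-0.2,"z":0.35,"wz":0.16,"jaw":1},{"x":0.45,"y":-0.45,"z":0.35,"wz":0.32,"jaw":1},{"x":0.7,"y":-0.7,"z":0.35,"wz":0.483,"jaw":1},{"x":0.9,"y":-0.95,"z":0.35,"wz":0.483,"jaw":1},{"x":0.9,"y":-0.95,"z":0.35,"wz":0.483,"jaw":1}], "squeeze": 40}}

```text
invalid input at $.steps[0]: expected keys wx, wy, wz, x, y, z, jaw
```

Call:
{"method": "send_rows", "body": {"steps": [{"x":0.2,"y":-0.2,"z":0.35,"wx":0,"wy":0,"wz":0.16,"jaw":1},{"x":0.45,"y":-0.45,"z":0.35,"wx":0,"wy":0,"wz":0.32,"jaw":1},{"x":0.7,"y":-0.7,"z":0.35,"wx":0,"wy":0,"wz":0.483,"jaw":1},{"x":0.9,"y":-0.95,"z":0.35,"wx":0,"wy":0,"wz":0.483,"jaw":1},{"x":0.9,"y":-0.95,"z":0.35,"wx":0,"wy":0,"wz":0.483,"jaw":1}], "squeeze": 40}}

```text
t: 0.78
position: [0.3527, 0.4082, 0.3015]
tcp_rot: [0.0, 0.717, 0.697, 0.0]
force: [-0.7, 0.6, -0.8]
finger_gap: 0.002
```

Call:
{"method": "send_rows", "body": {"steps": [{"x":0.2,"y":-0.25,"z":0,"wx":0,"wy":0,"wz":0,"jaw":1},{"x":0.45,"y":-0.5,"z":0,"wx":0,"wy":0,"wz":0,"jaw":1},{"x":0.7,"y":-0.75,"z":0,"wx":0,"wy":0,"wz":0,"jaw":1},{"x":0.85,"y":-1,"z":0,"wx":0,"wy":0,"wz":0,"jaw":1}]}}

```text
t: 1.27
position: [0.5137, 0.221, 0.3009]
tcp_rot: [-0.0, 0.715, 0.699, -0.0]
force: [0.1, 0.3, 0.2]
finger_gap: -0.001
```

Call:
{"method": "send_rows", "body": {"steps": [{"x":0.05,"y":-0.3,"z":0,"wx":0,"wy":0,"wz":0,"jaw":1},{"x":0.07,"y":-0.6,"z":0,"wx":0,"wy":0,"wz":0,"jaw":1},{"x":0.09,"y":-0.9,"z":0,"wx":0,"wy":0,"wz":0,"jaw":1},{"x":0.1,"y":-1,"z":0,"wx":0,"wy":0,"wz":0,"jaw":1}]}}

```text
t: 1.78
position: [0.5324, 0.0172, 0.3015]
tcp_rot: [0.0, 0.718, 0.697, -0.0]
force: [0.4, 0.7, -0.1]
finger_gap: -0.003
```

Call:
{"method": "send_rows", "body": {"steps": [{"x":0.03,"y":-0.2,"z":-0.15,"wx":0,"wy":0,"wz":0,"jaw":1},{"x":0.03,"y":-0.37,"z":-0.3,"wx":0,"wy":0,"wz":0,"jaw":1},{"x":0.03,"y":-0.37,"z":-0.35,"wx":0,"wy":0,"wz":0,"jaw":1},{"x":0.03,"y":-0.37,"z":-0.35,"wx":0,"wy":0,"wz":0,"jaw":1}]}}

```text
t: 2.28
position: [0.5382, -0.0508, 0.2306]
tcp_rot: [-0.001, 0.715, 0.699, -0.001]
force: [-0.4, 0.0, 0.2]
finger_gap: -0.001
```

Run:
```python
from h import *
o=observe();print(o['position'],o['force'])
a=capture("scene")[140:320,220:400,::-1];cv2.imwrite("pics/s2.png",cv2.resize(a,None,fx=3.3,fy=3.3,interpolation=cv2.INTER_CUBIC))
```

```text
[ 0.53820612 -0.05083573  0.23056897] [-0.37540264  0.01055766  0.2280446 ]
```

View pics/s2.png

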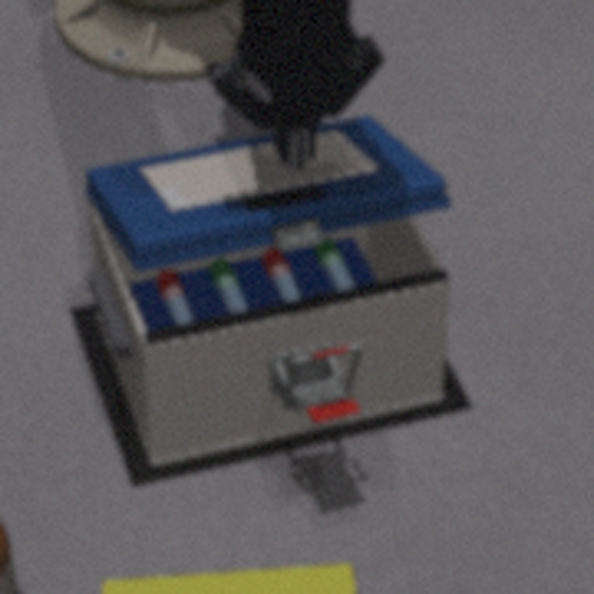

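Call:
{"method": "send_rows", "body": {"steps": [{"x":0.03,"y":-0.04,"z":-0.04,"wx":0,"wy":0,"wz":0,"jaw":1},{"x":0.03,"y":-0.055,"z":-0.08,"wx":0,"wy":0,"wz":0,"jaw":1},{"x":0.03,"y":-0.055,"z":-0.1,"wx":0,"wy":0,"wz":0,"jaw":1},{"x":0.03,"y":-0.055,"z":-0.12,"wx":0,"wy":0,"wz":0,"jaw":1},{"x":0.03,"y":-0.055,"z":-0.14,"wx":0,"wy":0,"wz":0,"jaw":1},{"x":0.03,"y":-0.055,"z":-0.16,"wx":0,"wy":0,"wz":0,"jaw":1}]}}

```text
t: 3.08
position: [0.5448, -0.0624, 0.1992]
tcp_rot: [0.0, 0.715, 0.699, 0.0]
force: [-0.5, 0.3, 0.9]
finger_gap: -0.002
```

Call:
{"method": "send_rows", "body": {"steps": [{"x":0,"y":0,"z":-0.02,"wx":0,"wy":0,"wz":0,"jaw":1},{"x":0,"y":0,"z":-0.04,"wx":0,"wy":0,"wz":0,"jaw":1},{"x":0,"y":0,"z":-0.06,"wx":0,"wy":0,"wz":0,"jaw":1},{"x":0,"y":0,"z":-0.08,"wx":0,"wy":0,"wz":0,"jaw":1}]}}

```text
t: 3.58
position: [0.5446, -0.0626, 0.183]
tcp_rot: [-0.0, 0.715, 0.699, -0.0]
force: [0.4, -0.1, 1.1]
finger_gap: 0.004
```

Call:
{"method": "send_rows", "body": {"steps": [{"x":0,"y":0,"z":-0.02,"wx":0,"wy":0,"wz":0,"jaw":1},{"x":0,"y":0,"z":-0.04,"wx":0,"wy":0,"wz":0,"jaw":1}]}}

```text
t: 3.82
position: [0.5446, -0.0626, 0.175]
tcp_rot: [0.0, 0.715, 0.699, -0.0]
force: [0.2, -0.7, 1.0]
finger_gap: -0.001
```

Run:
```python
from h import *
o=observe();print(o['position'],o['force'])
a=capture("scene")[140:320,220:400,::-1];cv2.imwrite("pics/s3.png",cv2.resize(a,None,fx=3.3,fy=3.3,interpolation=cv2.INTER_CUBIC))
```

```text
[ 0.54464693 -0.06258781  0.17501702] [ 0.15750732 -0.69547276  1.01443131]
```

View pics/s3.png

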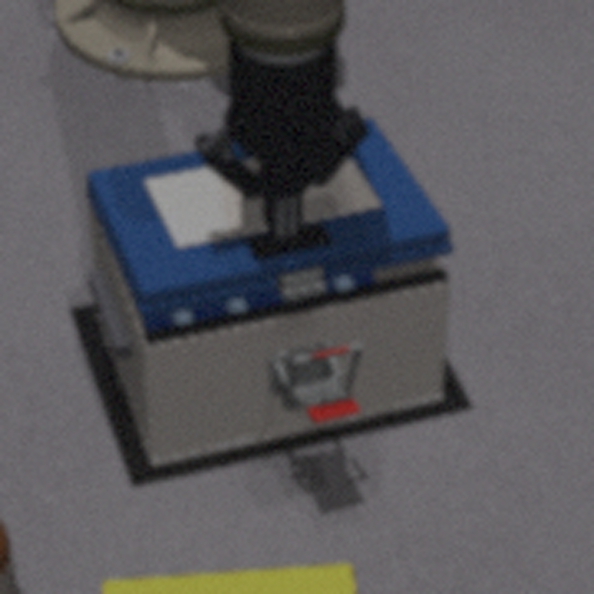

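The lid is following the finger: its front edge is now about 20 mm above the rim.

Call:
{"method": "send_rows", "body": {"steps": [{"x":0,"y":0,"z":-0.015,"wx":0,"wy":0,"wz":0,"jaw":1},{"x":0,"y":0,"z":-0.03,"wx":0,"wy":0,"wz":0,"jaw":1},{"x":0,"y":0,"z":-0.045,"wx":0,"wy":0,"wz":0,"jaw":1},{"x":0,"y":0,"z":-0.055,"wx":0,"wy":0,"wz":0,"jaw":1}]}}

```text
t: 4.38
position: [0.5446, -0.0626, 0.164]
tcp_rot: [-0.0, 0.715, 0.699, -0.0]
force: [0.4, 0.1, 0.2]
finger_gap: -0.003
```

Call:
{"method": "send_rows", "body": {"steps": [{"x":0,"y":0,"z":-0.005,"wx":0,"wy":0,"wz":0,"jaw":1},{"x":0,"y":0,"z":-0.01,"wx":0,"wy":0,"wz":0,"jaw":1}]}}

```text
t: 4.62
position: [0.5447, -0.0626, 0.1623]
tcp_rot: [0.0, 0.715, 0.699, 0.0]
force: [0.2, 0.6, 0.9]
finger_gap: -0.0
```

Call:
{"method": "send_rows", "body": {"steps": [{"x":0,"y":0,"z":-0.005,"wx":0,"wy":0,"wz":0,"jaw":1},{"x":0,"y":0,"z":-0.01,"wx":0,"wy":0,"wz":0,"jaw":1}]}}

```text
t: 4.88
position: [0.5447, -0.0626, 0.1603]
tcp_rot: [0.0, 0.715, 0.699, -0.0]
force: [-0.3, -0.0, 0.2]
finger_gap: 0.001
```

Call:
{"method": "send_rows", "body": {"steps": [{"x":0,"y":0,"z":-0.004,"wx":0,"wy":0,"wz":0,"jaw":1},{"x":0,"y":0,"z":-0.005,"wx":0,"wy":0,"wz":0,"jaw":1}]}}

```text
t: 5.12
position: [0.5446, -0.0626, 0.1592]
tcp_rot: [-0.0, 0.715, 0.699, -0.0]
force: [-0.2, -0.2, 0.5]
finger_gap: 0.0
```

Call:
{"method": "send_rows", "body": {"steps": [{"x":0,"y":0,"z":-0.004,"wx":0,"wy":0,"wz":0,"jaw":1},{"x":0,"y":0,"z":-0.005,"wx":0,"wy":0,"wz":0,"jaw":1}]}}

```text
t: 5.38
position: [0.5447, -0.0626, 0.1583]
tcp_rot: [0.0, 0.715, 0.699, 0.0]
force: [-0.4, -0.2, 0.8]
finger_gap: -0.0
```

Call:
{"method": "send_rows", "body": {"steps": [{"x":0,"y":0,"z":-0.004,"wx":0,"wy":0,"wz":0,"jaw":1},{"x":0,"y":0,"z":-0.005,"wx":0,"wy":0,"wz":0,"jaw":1}]}}

```text
t: 5.62
position: [0.5448, -0.0626, 0.1576]
tcp_rot: [0.0, 0.715, 0.699, 0.0]
force: [-0.5, 0.2, 3.2]
finger_gap: -0.001
```

Call:
{"method": "send_rows", "body": {"steps": [{"x":0,"y":0,"z":-0.003,"wx":0,"wy":0,"wz":0,"jaw":1},{"x":0,"y":0,"z":-0.005,"wx":0,"wy":0,"wz":0,"jaw":1}]}}

```text
t: 5.88
position: [0.545, -0.0626, 0.1568]
tcp_rot: [0.0, 0.715, 0.699, 0.0]
force: [-0.5, -0.2, 6.0]
finger_gap: 0.001
```

Call:
{"method": "send_rows", "body": {"steps": [{"x":0,"y":0,"z":-0.003,"wx":0,"wy":0,"wz":0,"jaw":1},{"x":0,"y":0,"z":-0.004,"wx":0,"wy":0,"wz":0,"jaw":1}]}}

```text
t: 6.12
position: [0.5451, -0.0626, 0.1563]
tcp_rot: [0.0, 0.715, 0.699, 0.0]
force: [-2.6, -0.0, 8.9]
finger_gap: 0.002
```

Call:
{"method": "send_rows", "body": {"steps": [{"x":0,"y":0,"z":-0.003,"wx":0,"wy":0,"wz":0,"jaw":1},{"x":0,"y":0,"z":-0.003,"wx":0,"wy":0,"wz":0,"jaw":1}]}}

```text
t: 6.38
position: [0.5452, -0.0626, 0.1558]
tcp_rot: [0.0, 0.715, 0.699, 0.001]
force: [-0.7, 0.4, 8.4]
finger_gap: -0.001
```

Call:
{"method": "send_rows", "body": {"steps": [{"x":0,"y":0,"z":0.1,"wx":0,"wy":0,"wz":0,"jaw":1},{"x":0.1,"y":0,"z":0.3,"wx":0,"wy":0,"wz":0,"jaw":1},{"x":0.35,"y":0,"z":0.4,"wx":0,"wy":0,"wz":0,"jaw":1},{"x":0.6,"y":0,"z":0.4,"wx":0,"wy":0,"wz":0,"jaw":1},{"x":0.78,"y":0,"z":0.4,"wx":0,"wy":0,"wz":0,"jaw":1},{"x":0.78,"y":0,"z":0.4,"wx":0,"wy":0,"wz":0,"jaw":1}]}}

```text
t: 7.12
position: [0.7016, -0.0621, 0.2317]
tcp_rot: [-0.001, 0.715, 0.699, -0.002]
force: [-0.0, -0.6, -0.4]
finger_gap: -0.0
```

Run:
```python
from h import *
o=observe();print(o['position'],o['force'])
a=capture("scene")[140:320,220:400,::-1];cv2.imwrite("pics/s4.png",cv2.resize(a,None,fx=3.3,fy=3.3,interpolation=cv2.INTER_CUBIC))
a=capture("wrist")[:,:,::-1];cv2.imwrite("pics/w4.png",a)
```

```text
[ 0.70162784 -0.06213983  0.23168855] [-0.0363446 -0.5838887 -0.3744241]
```

View pics/s4.png

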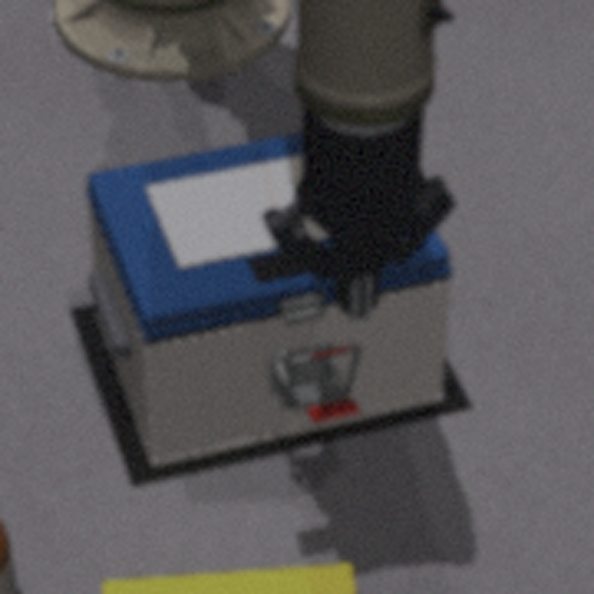

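View pics/w4.png

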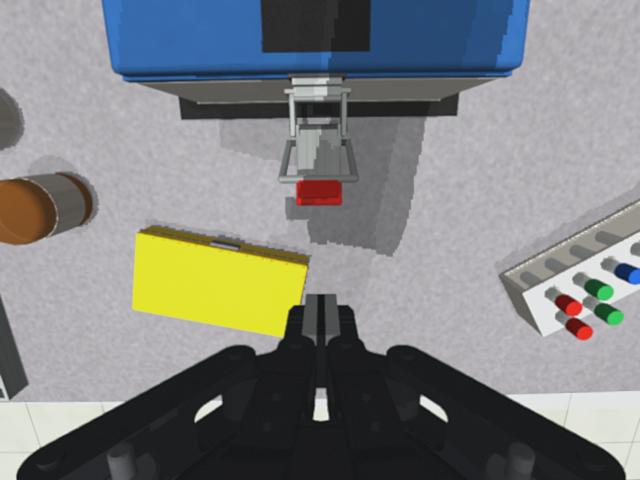

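Run:
```python
from h import *
W=camera_info("wrist");print(W['origin'])
a=cv2.imread("pics/w4.png")[50:220,240:400];cv2.imwrite("pics/w4z.png",cv2.resize(a,None,fx=4.5,fy=3.5*4.5/3.5,interpolation=cv2.INTER_CUBIC)[:600*2][:600+165])
for z in(.143,.150,.155): print("tab/bar",z,onz(W,319,177,z),onz(W,282,178,z),onz(W,356,179,z))
print("lid front", onz(W,120,80,.134),onz(W,513,79,.134))
```

```text
[ 0.62557003 -0.06071588  0.37567763]
tab/bar 0.143 [ 0.64923995 -0.06257261  0.143     ] [ 0.64928338 -0.08700001  0.143     ] [ 0.65113389 -0.03818119  0.143     ]
tab/bar 0.15 [ 0.64852785 -0.06251675  0.15      ] [ 0.64856997 -0.08620926  0.15      ] [ 0.65036481 -0.03885914  0.15      ]
tab/bar 0.155 [ 0.64801921 -0.06247685  0.155     ] [ 0.6480604  -0.08564444  0.155     ] [ 0.64981547 -0.03934339  0.155     ]
lid front [ 0.5855612  -0.18817186  0.134     ] [0.59122378 0.06262321 0.134     ]
```

View pics/w4z.png

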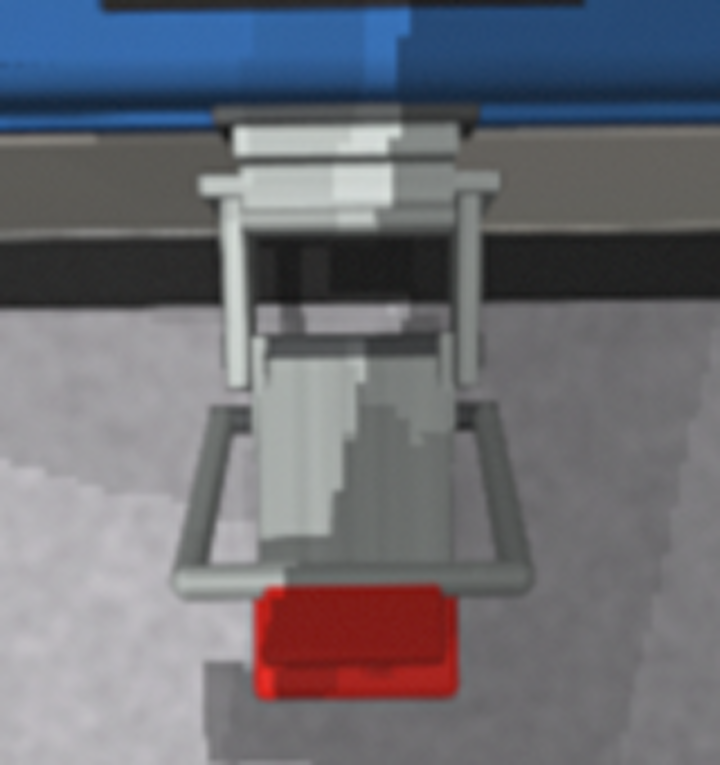

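Call:
{"method": "send_rows", "body": {"steps": [{"x":0,"y":0,"z":-0.2,"wx":0,"wy":0,"wz":0,"jaw":1},{"x":0,"y":0,"z":-0.35,"wx":0,"wy":0,"wz":0,"jaw":1},{"x":0,"y":0,"z":-0.42,"wx":0,"wy":0,"wz":0,"jaw":1},{"x":0,"y":0,"z":-0.42,"wx":0,"wy":0,"wz":0,"jaw":1},{"x":0,"y":0,"z":-0.42,"wx":0,"wy":0,"wz":0,"jaw":1}]}}

```text
t: 7.85
position: [0.7013, -0.0628, 0.1529]
tcp_rot: [0.001, 0.715, 0.699, 0.001]
force: [-0.4, -0.1, 0.3]
finger_gap: -0.003
```

Call:
{"method": "send_rows", "body": {"steps": [{"x":-0.05,"y":0,"z":-0.02,"wx":0,"wy":0,"wz":0,"jaw":1},{"x":-0.09,"y":0,"z":-0.02,"wx":0,"wy":0,"wz":0,"jaw":1},{"x":-0.12,"y":0,"z":-0.02,"wx":0,"wy":0,"wz":0,"jaw":1},{"x":-0.14,"y":0,"z":-0.02,"wx":0,"wy":0,"wz":0,"jaw":1},{"x":-0.16,"y":0,"z":-0.02,"wx":0,"wy":0,"wz":0,"jaw":1},{"x":-0.18,"y":0,"z":-0.02,"wx":0,"wy":0,"wz":0,"jaw":1},{"x":-0.2,"y":0,"z":-0.02,"wx":0,"wy":0,"wz":0,"jaw":1},{"x":-0.22,"y":0,"z":-0.02,"wx":0,"wy":0,"wz":0,"jaw":1}]}}

```text
t: 8.85
position: [0.6564, -0.0626, 0.1468]
tcp_rot: [-0.0, 0.715, 0.699, -0.0]
force: [-0.0, 0.8, -0.4]
finger_gap: -0.001
```

```bash
cat > look.py <<'E'
import sys
from h import *
n=sys.argv[1]
o=observe();print(o['position'],o['force'])
a=capture("scene")[180:300,260:380,::-1];a=cv2.resize(a,(560,560),interpolation=cv2.INTER_CUBIC);cv2.imwrite(f"pics/s{n}.png",a)
if len(sys.argv)>2: cv2.imwrite(f"pics/w{n}.png",capture("wrist")[:,:,::-1])
E
python3 look.py 5 w
```

```text
[ 0.65636522 -0.06263112  0.14682003] [-0.02452336  0.84521966 -0.44876639]
```

View pics/s5.png

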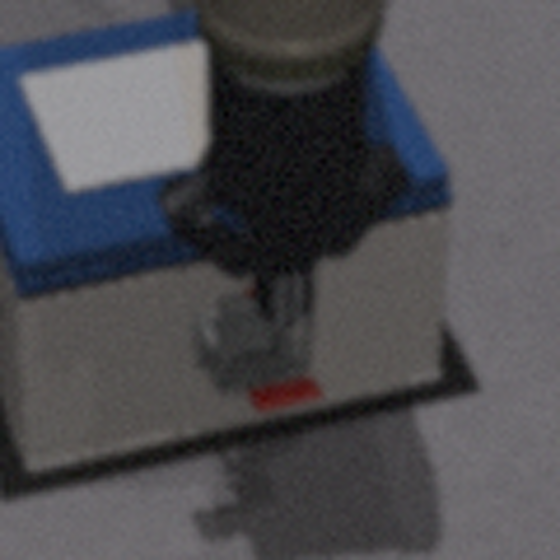

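View pics/w5.png

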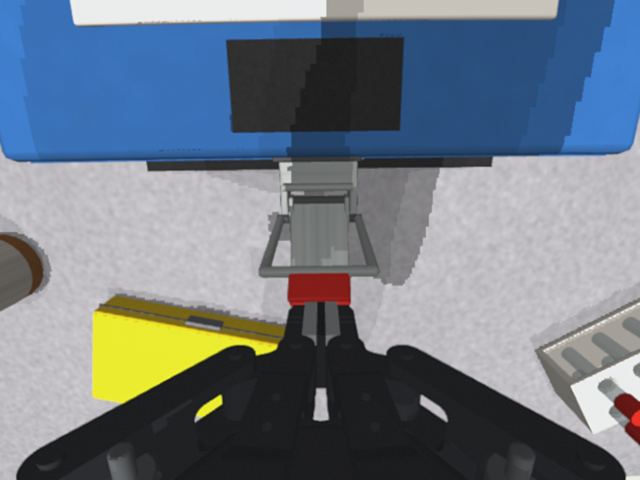

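Call:
{"method": "send_rows", "body": {"steps": [{"x":0,"y":0,"z":0.01,"wx":0,"wy":0,"wz":0,"jaw":1},{"x":-0.02,"y":0,"z":0.01,"wx":0,"wy":0,"wz":0,"jaw":1},{"x":-0.04,"y":0,"z":0.01,"wx":0,"wy":0,"wz":0,"jaw":1},{"x":-0.055,"y":0,"z":0.01,"wx":0,"wy":0,"wz":0,"jaw":1},{"x":-0.07,"y":0,"z":0.01,"wx":0,"wy":0,"wz":0,"jaw":1},{"x":-0.08,"y":0,"z":0.01,"wx":0,"wy":0,"wz":0,"jaw":1}]}}

```text
t: 9.7
position: [0.6404, -0.0626, 0.1489]
tcp_rot: [-0.0, 0.715, 0.699, -0.0]
force: [-0.0, -0.2, -0.1]
finger_gap: 0.001
```

```bash
python3 look.py 6 w
```

```text
[ 0.64044089 -0.06256388  0.14891149] [-0.04239437 -0.22744904 -0.06524275]
```

View pics/w6.png

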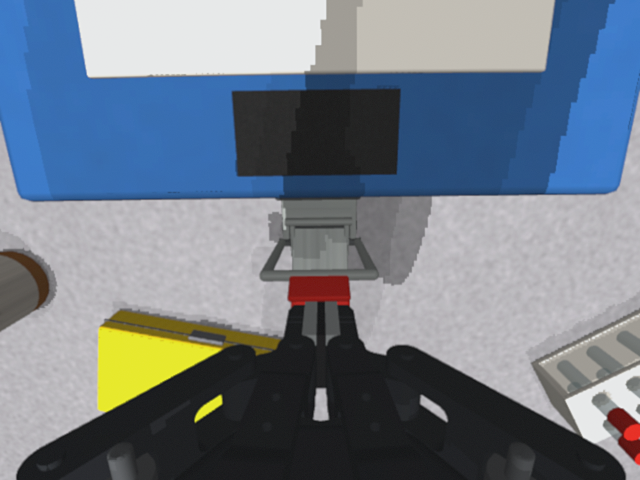

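The tab stays against the fingertips and the loop swings with them (bar at row 274, keeper at rows 200-225).

Call:
{"method": "send_rows", "body": {"steps": [{"x":-0.01,"y":0,"z":0,"wx":0,"wy":0,"wz":0,"jaw":1},{"x":-0.02,"y":0,"z":0,"wx":0,"wy":0,"wz":0,"jaw":1},{"x":-0.03,"y":0,"z":0,"wx":0,"wy":0,"wz":0,"jaw":1}]}}

```text
t: 10.18
position: [0.6345, -0.0626, 0.1489]
tcp_rot: [-0.0, 0.715, 0.699, -0.0]
force: [0.4, -0.1, -0.2]
finger_gap: -0.002
```

Call:
{"method": "send_rows", "body": {"steps": [{"x":-0.008,"y":0,"z":0,"wx":0,"wy":0,"wz":0,"jaw":1},{"x":-0.015,"y":0,"z":0,"wx":0,"wy":0,"wz":0,"jaw":1}]}}

```text
t: 10.42
position: [0.6315, -0.0626, 0.1489]
tcp_rot: [-0.0, 0.715, 0.699, -0.0]
force: [-0.0, -0.1, 0.8]
finger_gap: -0.001
```

Call:
{"method": "send_rows", "body": {"steps": [{"x":-0.006,"y":0,"z":0,"wx":0,"wy":0,"wz":0,"jaw":1},{"x":-0.01,"y":0,"z":0,"wx":0,"wy":0,"wz":0,"jaw":1}]}}

```text
t: 10.68
position: [0.6296, -0.0626, 0.1489]
tcp_rot: [0.0, 0.715, 0.699, -0.0]
force: [-0.4, -0.1, 0.4]
finger_gap: 0.003
```

```bash
python3 look.py 7 w
python3 - <<'E'
import cv2
a=cv2.imread("pics/w7.png")[190:320,240:400];cv2.imwrite("pics/w7z.png",cv2.resize(a,None,fx=4.5,fy=4.5,interpolation=cv2.INTER_CUBIC))
E
```

```text
[ 0.62960612 -0.06262727  0.14892055] [-0.4287028  -0.05640597  0.41874435]
```

View pics/w7z.png

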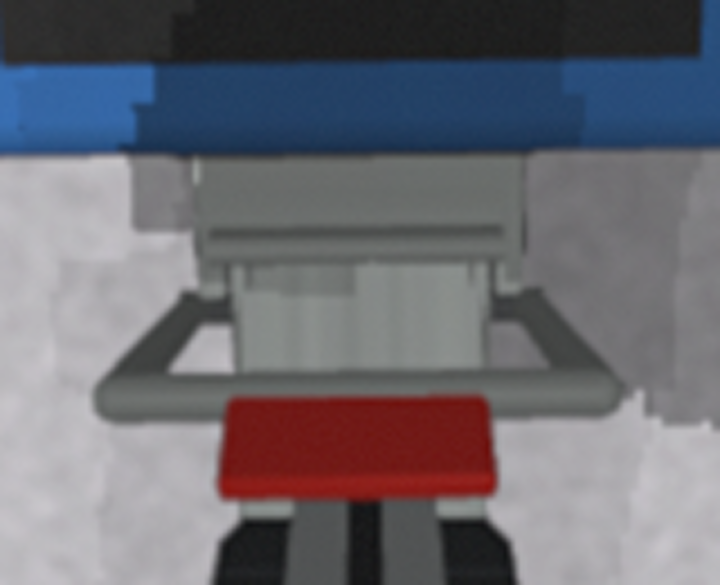

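Call:
{"method": "send_rows", "body": {"steps": [{"x":-0.008,"y":0,"z":0,"wx":0,"wy":0,"wz":0,"jaw":1},{"x":-0.016,"y":0,"z":0,"wx":0,"wy":0,"wz":0,"jaw":1},{"x":-0.024,"y":0,"z":0,"wx":0,"wy":0,"wz":0,"jaw":1},{"x":-0.03,"y":0,"z":0,"wx":0,"wy":0,"wz":0,"jaw":1}]}}

```text
t: 11.28
position: [0.6235, -0.0626, 0.1489]
tcp_rot: [0.0, 0.715, 0.699, -0.0]
force: [-0.3, 0.8, 0.5]
finger_gap: -0.002
```

Call:
{"method": "send_rows", "body": {"steps": [{"x":-0.006,"y":0,"z":0,"wx":0,"wy":0,"wz":0,"jaw":1},{"x":-0.01,"y":0,"z":0,"wx":0,"wy":0,"wz":0,"jaw":1}]}}

```text
t: 11.52
position: [0.6215, -0.0626, 0.1489]
tcp_rot: [-0.0, 0.715, 0.699, -0.0]
force: [-0.1, 0.3, -0.5]
finger_gap: -0.005
```

Call:
{"method": "send_rows", "body": {"steps": [{"x":-0.005,"y":0,"z":0,"wx":0,"wy":0,"wz":0,"jaw":1},{"x":-0.008,"y":0,"z":0,"wx":0,"wy":0,"wz":0,"jaw":1}]}}

```text
t: 11.78
position: [0.62, -0.0626, 0.1489]
tcp_rot: [-0.0, 0.715, 0.699, -0.0]
force: [0.9, 0.1, 0.3]
finger_gap: 0.0
```

Call:
{"method": "send_rows", "body": {"steps": [{"x":-0.004,"y":0,"z":0,"wx":0,"wy":0,"wz":0,"jaw":1},{"x":-0.007,"y":0,"z":0,"wx":0,"wy":0,"wz":0,"jaw":1}]}}

```text
t: 12.02
position: [0.6186, -0.0626, 0.1489]
tcp_rot: [-0.0, 0.715, 0.699, -0.0]
force: [0.3, 0.7, -0.1]
finger_gap: -0.0
```

Call:
{"method": "send_rows", "body": {"steps": [{"x":-0.004,"y":0,"z":0,"wx":0,"wy":0,"wz":0,"jaw":1},{"x":-0.006,"y":0,"z":0,"wx":0,"wy":0,"wz":0,"jaw":1}]}}

```text
t: 12.28
position: [0.6174, -0.0626, 0.1489]
tcp_rot: [-0.0, 0.715, 0.699, -0.0]
force: [-1.0, -0.1, -0.7]
finger_gap: -0.0
```

```bash
python3 look.py 8 w
python3 - <<'E'
import cv2
a=cv2.imread("pics/w8.png")[190:320,240:400];cv2.imwrite("pics/w8z.png",cv2.resize(a,None,fx=4.5,fy=4.5,interpolation=cv2.INTER_CUBIC))
E
```

```text
[ 0.61737927 -0.06259586  0.14890031] [-0.97003005 -0.10969112 -0.67920215]
```

View pics/w8z.png

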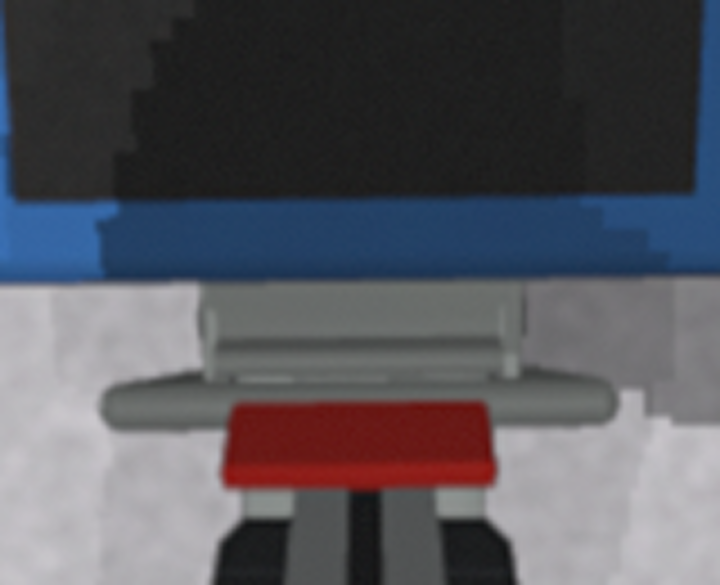

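The bar (row about 405 in the crop) is just reaching the keeper's lip (row about 375). I'll take small steps from here.

Call:
{"method": "send_rows", "body": {"steps": [{"x":-0.004,"y":0,"z":0,"wx":0,"wy":0,"wz":0,"jaw":1},{"x":-0.006,"y":0,"z":0,"wx":0,"wy":0,"wz":0,"jaw":1}]}}

```text
t: 12.62
position: [0.6162, -0.0626, 0.1489]
tcp_rot: [-0.0, 0.715, 0.699, -0.0]
force: [0.2, -0.4, -0.2]
finger_gap: -0.002
```

Call:
{"method": "send_rows", "body": {"steps": [{"x":-0.004,"y":0,"z":0,"wx":0,"wy":0,"wz":0,"jaw":1},{"x":-0.005,"y":0,"z":0,"wx":0,"wy":0,"wz":0,"jaw":1}]}}

```text
t: 12.88
position: [0.6152, -0.0626, 0.1489]
tcp_rot: [-0.0, 0.715, 0.699, -0.0]
force: [0.3, -0.2, -0.6]
finger_gap: -0.001
```

Call:
{"method": "send_rows", "body": {"steps": [{"x":-0.004,"y":0,"z":0,"wx":0,"wy":0,"wz":0,"jaw":1},{"x":-0.005,"y":0,"z":0,"wx":0,"wy":0,"wz":0,"jaw":1}]}}

```text
t: 13.12
position: [0.6145, -0.0626, 0.1489]
tcp_rot: [0.0, 0.715, 0.699, 0.0]
force: [2.4, 0.1, -0.6]
finger_gap: -0.001
```

Contact: 2.4 N.

Call:
{"method": "send_rows", "body": {"steps": [{"x":-0.003,"y":0,"z":0,"wx":0,"wy":0,"wz":0,"jaw":1},{"x":-0.004,"y":0,"z":0,"wx":0,"wy":0,"wz":0,"jaw":1}]}}

```text
t: 13.38
position: [0.6137, -0.0625, 0.1489]
tcp_rot: [0.0, 0.715, 0.699, 0.0]
force: [3.7, -0.0, -0.4]
finger_gap: -0.004
```

Call:
{"method": "send_rows", "body": {"steps": [{"x":-0.003,"y":0,"z":0,"wx":0,"wy":0,"wz":0,"jaw":1},{"x":-0.003,"y":0,"z":0,"wx":0,"wy":0,"wz":0,"jaw":1}]}}

```text
t: 13.62
position: [0.6129, -0.0625, 0.1487]
tcp_rot: [-0.0, 0.715, 0.699, -0.0]
force: [3.8, -0.2, -3.6]
finger_gap: 0.004
```

Call:
{"method": "send_rows", "body": {"steps": [{"x":-0.002,"y":0,"z":0,"wx":0,"wy":0,"wz":0,"jaw":1},{"x":-0.003,"y":0,"z":0,"wx":0,"wy":0,"wz":0,"jaw":1}]}}

```text
t: 13.88
position: [0.6121, -0.0625, 0.1488]
tcp_rot: [-0.0, 0.715, 0.699, -0.0]
force: [3.0, -0.4, -2.5]
finger_gap: 0.004
```

Call:
{"method": "send_rows", "body": {"steps": [{"x":-0.002,"y":0,"z":0,"wx":0,"wy":0,"wz":0,"jaw":1},{"x":-0.003,"y":0,"z":0,"wx":0,"wy":0,"wz":0,"jaw":1}]}}

```text
t: 14.12
position: [0.6115, -0.0625, 0.1489]
tcp_rot: [-0.0, 0.715, 0.699, -0.0]
force: [2.9, 0.0, -2.0]
finger_gap: -0.003
```

Call:
{"method": "send_rows", "body": {"steps": [{"x":-0.003,"y":0,"z":0,"wx":0,"wy":0,"wz":0,"jaw":1},{"x":-0.004,"y":0,"z":0,"wx":0,"wy":0,"wz":0,"jaw":1}]}}

```text
t: 14.38
position: [0.6105, -0.0627, 0.1489]
tcp_rot: [-0.0, 0.715, 0.699, -0.0]
force: [0.8, 0.7, -0.0]
finger_gap: 0.005
```

Call:
{"method": "send_rows", "body": {"steps": [{"x":-0.003,"y":0,"z":0,"wx":0,"wy":0,"wz":0,"jaw":1},{"x":-0.004,"y":0,"z":0,"wx":0,"wy":0,"wz":0,"jaw":1}]}}

```text
t: 14.62
position: [0.6098, -0.0627, 0.1489]
tcp_rot: [-0.0, 0.715, 0.699, -0.0]
force: [0.5, 0.3, -0.6]
finger_gap: -0.003
```

Call:
{"method": "send_rows", "body": {"steps": [{"x":-0.003,"y":0,"z":0,"wx":0,"wy":0,"wz":0,"jaw":1},{"x":-0.004,"y":0,"z":0,"wx":0,"wy":0,"wz":0,"jaw":1}]}}

```text
t: 14.88
position: [0.6092, -0.0626, 0.1489]
tcp_rot: [-0.0, 0.715, 0.699, -0.0]
force: [0.4, 0.5, -0.1]
finger_gap: -0.002
```

The force has dropped, so the bar seems to be over the lip. I'll feel for the back plate.

Call:
{"method": "send_rows", "body": {"steps": [{"x":-0.003,"y":0,"z":0,"wx":0,"wy":0,"wz":0,"jaw":1},{"x":-0.004,"y":0,"z":0,"wx":0,"wy":0,"wz":0,"jaw":1}]}}

```text
t: 15.12
position: [0.6084, -0.0626, 0.1489]
tcp_rot: [-0.0, 0.715, 0.699, -0.0]
force: [-0.1, 0.9, 0.3]
finger_gap: -0.003
```

Call:
{"method": "send_rows", "body": {"steps": [{"x":-0.003,"y":0,"z":0,"wx":0,"wy":0,"wz":0,"jaw":1},{"x":-0.004,"y":0,"z":0,"wx":0,"wy":0,"wz":0,"jaw":1}]}}

```text
t: 15.38
position: [0.6076, -0.0626, 0.1489]
tcp_rot: [0.0, 0.715, 0.699, -0.0]
force: [0.2, -0.2, -0.6]
finger_gap: -0.003
```

Call:
{"method": "send_rows", "body": {"steps": [{"x":-0.003,"y":0,"z":0,"wx":0,"wy":0,"wz":0,"jaw":1},{"x":-0.004,"y":0,"z":0,"wx":0,"wy":0,"wz":0,"jaw":1}]}}

```text
t: 15.62
position: [0.6073, -0.0626, 0.1489]
tcp_rot: [0.0, 0.715, 0.699, 0.0]
force: [4.4, -0.1, -2.0]
finger_gap: -0.0
```

Call:
{"method": "send_rows", "body": {"steps": [{"x":-0.002,"y":0,"z":0,"wx":0,"wy":0,"wz":0,"jaw":1},{"x":-0.003,"y":0,"z":0,"wx":0,"wy":0,"wz":0,"jaw":1}]}}

```text
t: 15.88
position: [0.6073, -0.0625, 0.149]
tcp_rot: [0.001, 0.715, 0.699, 0.001]
force: [7.5, -0.0, -4.9]
finger_gap: 0.001
```

```bash
python3 look.py 9 w
python3 - <<'E'
import cv2
a=cv2.imread("pics/w9.png")[190:320,240:400];cv2.imwrite("pics/w9z.png",cv2.resize(a,None,fx=4.5,fy=4.5,interpolation=cv2.INTER_CUBIC))
E
```

```text
[ 0.60725002 -0.06252999  0.14897461] [ 7.46606315 -0.04187261 -4.88235779]
```

View pics/w9z.png

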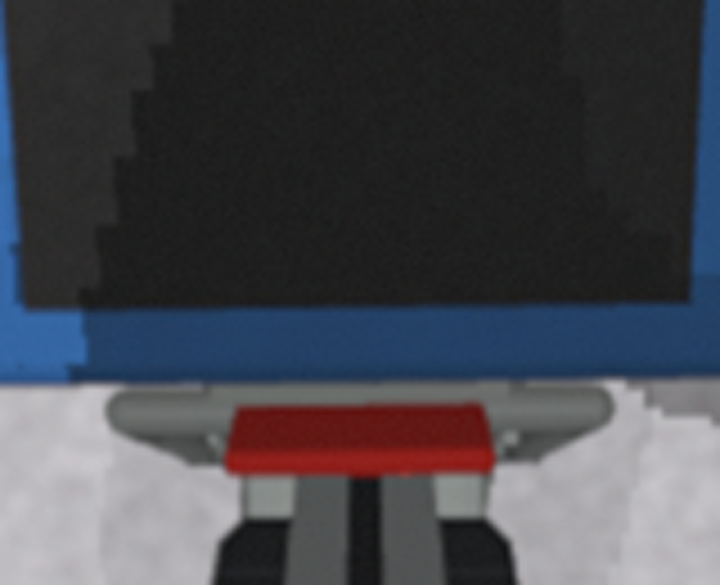

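The bar is hard against the back plate at 9 N. The force peaked, dropped to zero and then met a hard stop, which means it is behind the lip. Next I'll back off and tilt the tool 25° for the lever.

Call:
{"method": "send_rows", "body": {"steps": [{"x":0.03,"y":0,"z":0,"wx":0,"wy":0,"wz":0,"jaw":1},{"x":0.1,"y":0,"z":0,"wx":0,"wy":0,"wz":0,"jaw":1},{"x":0.25,"y":0,"z":0.03,"wx":0,"wy":0.1,"wz":0,"jaw":1},{"x":0.36,"y":0,"z":0.05,"wx":0,"wy":0.4,"wz":0,"jaw":1},{"x":0.36,"y":0,"z":0.05,"wx":0,"wy":0.7,"wz":0,"jaw":1},{"x":0.36,"y":0,"z":0.05,"wx":0,"wy":0.833,"wz":0,"jaw":1},{"x":0.36,"y":0,"z":0.05,"wx":0,"wy":0.833,"wz":0,"jaw":1}]}}

```text
t: 16.85
position: [0.6781, -0.063, 0.1553]
tcp_rot: [-0.153, 0.698, 0.682, -0.156]
force: [0.1, -1.1, -0.1]
finger_gap: 0.0
```

```bash
python3 look.py 10 w
```

```text
[ 0.67811258 -0.06303768  0.15532054] [ 0.13653642 -1.10474565 -0.09534599]
```

View pics/s10.png

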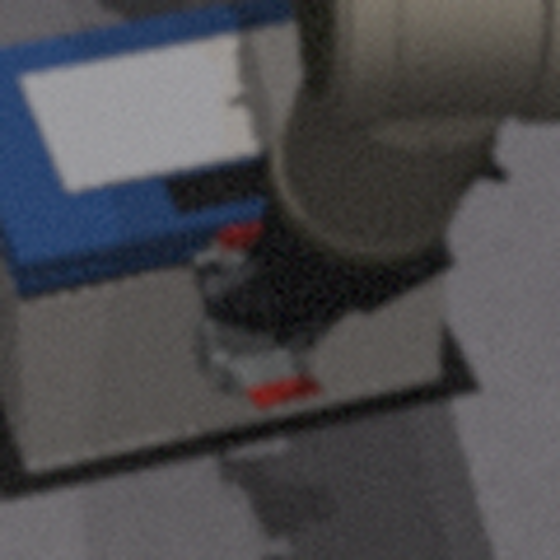

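View pics/w10.png

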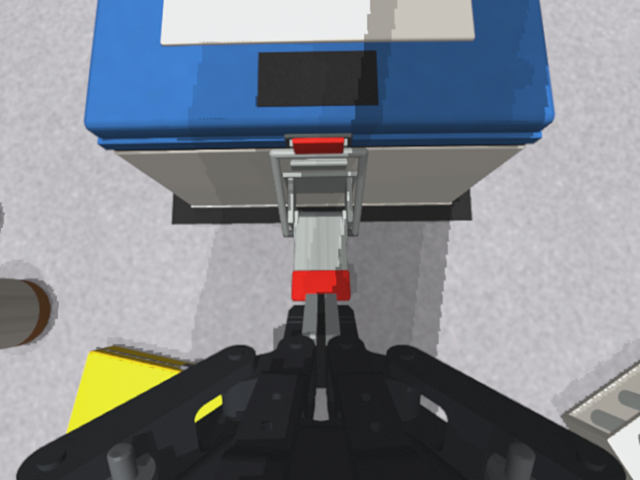

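The loop stays hooked at the keeper (tab at (318,145)) and the lever is up with its tip at (321,283). Next I'll move above the lever.

Call:
{"method": "send_rows", "body": {"steps": [{"x":-0.05,"y":0,"z":-0.05,"wx":0,"wy":0,"wz":0,"jaw":1},{"x":-0.1,"y":0,"z":-0.12,"wx":0,"wy":0,"wz":0,"jaw":1},{"x":-0.135,"y":0,"z":-0.18,"wx":0,"wy":0,"wz":0,"jaw":1},{"x":-0.135,"y":0,"z":-0.19,"wx":0,"wy":0,"wz":0,"jaw":1},{"x":-0.135,"y":0,"z":-0.2,"wx":0,"wy":0,"wz":0,"jaw":1}]}}

```text
t: 17.58
position: [0.6517, -0.0623, 0.1206]
tcp_rot: [-0.15, 0.698, 0.683, -0.154]
force: [0.6, -0.2, 0.4]
finger_gap: 0.002
```

Call:
{"method": "send_rows", "body": {"steps": [{"x":0,"y":0,"z":-0.01,"wx":0,"wy":0,"wz":0,"jaw":1},{"x":0,"y":0,"z":-0.02,"wx":0,"wy":0,"wz":0,"jaw":1},{"x":0,"y":0,"z":-0.03,"wx":0,"wy":0,"wz":0,"jaw":1}]}}

```text
t: 17.95
position: [0.6513, -0.0627, 0.1127]
tcp_rot: [-0.151, 0.698, 0.682, -0.155]
force: [-0.1, 0.6, -0.9]
finger_gap: -0.002
```

Call:
{"method": "send_rows", "body": {"steps": [{"x":0,"y":0,"z":-0.01,"wx":0,"wy":0,"wz":0,"jaw":1},{"x":0,"y":0,"z":-0.02,"wx":0,"wy":0,"wz":0,"jaw":1}]}}

```text
t: 18.2
position: [0.6512, -0.0626, 0.1087]
tcp_rot: [-0.151, 0.698, 0.682, -0.155]
force: [-0.0, 0.9, 0.1]
finger_gap: -0.002
```

Call:
{"method": "send_rows", "body": {"steps": [{"x":0,"y":0,"z":-0.008,"wx":0,"wy":0,"wz":0,"jaw":1},{"x":0,"y":0,"z":-0.015,"wx":0,"wy":0,"wz":0,"jaw":1}]}}

```text
t: 18.45
position: [0.6512, -0.0626, 0.1058]
tcp_rot: [-0.151, 0.698, 0.682, -0.155]
force: [0.4, 0.4, -0.5]
finger_gap: 0.001
```

Call:
{"method": "send_rows", "body": {"steps": [{"x":0,"y":0,"z":-0.01,"wx":0,"wy":0,"wz":0,"jaw":1},{"x":0,"y":0,"z":-0.02,"wx":0,"wy":0,"wz":0,"jaw":1}]}}

```text
t: 18.7
position: [0.6513, -0.0626, 0.1018]
tcp_rot: [-0.151, 0.698, 0.682, -0.155]
force: [-0.6, -0.5, 0.7]
finger_gap: 0.002
```

Call:
{"method": "send_rows", "body": {"steps": [{"x":0,"y":0,"z":-0.01,"wx":0,"wy":0,"wz":0,"jaw":1},{"x":0,"y":0,"z":-0.02,"wx":0,"wy":0,"wz":0,"jaw":1},{"x":0,"y":0,"z":-0.03,"wx":0,"wy":0,"wz":0,"jaw":1}]}}

```text
t: 19.08
position: [0.6512, -0.0626, 0.0957]
tcp_rot: [-0.151, 0.698, 0.682, -0.155]
force: [0.0, 0.6, 0.6]
finger_gap: -0.002
```

```bash
python3 look.py 11 w
```

```text
[ 0.65123718 -0.06257372  0.09572357] [0.02236303 0.56274244 0.5524748 ]
```

View pics/w11.png

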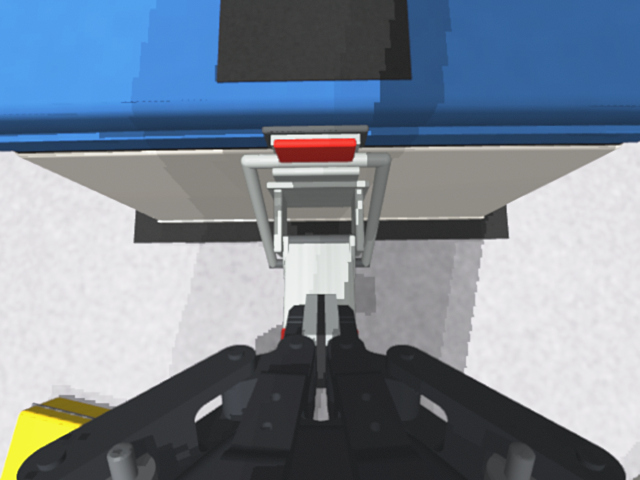

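View pics/s11.png

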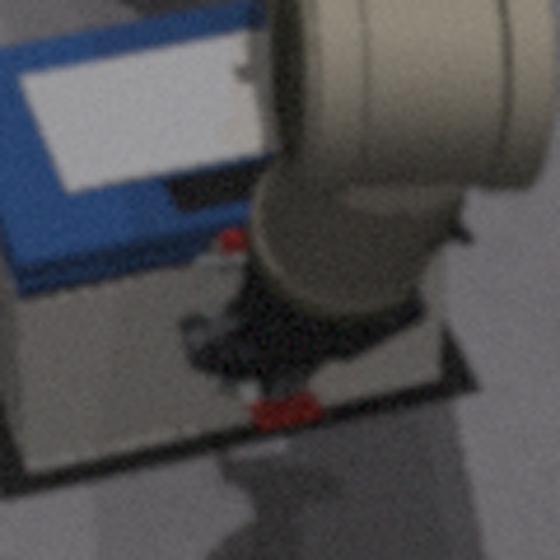

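The fingers are on the lever and its red tip has moved down slightly. The loop is still at the keeper, so I'll go on pressing.

Call:
{"method": "send_rows", "body": {"steps": [{"x":0,"y":0,"z":-0.01,"wx":0,"wy":0,"wz":0,"jaw":1},{"x":0,"y":0,"z":-0.02,"wx":0,"wy":0,"wz":0,"jaw":1},{"x":0,"y":0,"z":-0.03,"wx":0,"wy":0,"wz":0,"jaw":1}]}}

```text
t: 19.55
position: [0.6513, -0.0626, 0.0898]
tcp_rot: [-0.151, 0.698, 0.682, -0.155]
force: [0.2, -0.0, 0.2]
finger_gap: 0.001
```

Call:
{"method": "send_rows", "body": {"steps": [{"x":0,"y":0,"z":-0.01,"wx":0,"wy":0,"wz":0,"jaw":1},{"x":0,"y":0,"z":-0.02,"wx":0,"wy":0,"wz":0,"jaw":1},{"x":0,"y":0,"z":-0.03,"wx":0,"wy":0,"wz":0,"jaw":1}]}}

```text
t: 19.92
position: [0.6513, -0.0626, 0.0838]
tcp_rot: [-0.151, 0.698, 0.682, -0.155]
force: [1.2, 0.2, 1.2]
finger_gap: 0.005
```

Call:
{"method": "send_rows", "body": {"steps": [{"x":0,"y":0,"z":-0.01,"wx":0,"wy":0,"wz":0,"jaw":1},{"x":0,"y":0,"z":-0.02,"wx":0,"wy":0,"wz":0,"jaw":1}]}}

```text
t: 20.18
position: [0.6511, -0.0626, 0.0797]
tcp_rot: [-0.151, 0.698, 0.682, -0.155]
force: [-0.1, 0.2, 1.1]
finger_gap: -0.001
```

```bash
python3 look.py 12 w
```

```text
[ 0.65114184 -0.06258146  0.0797304 ] [-0.0749292   0.16148382  1.10219342]
```

View pics/w12.png

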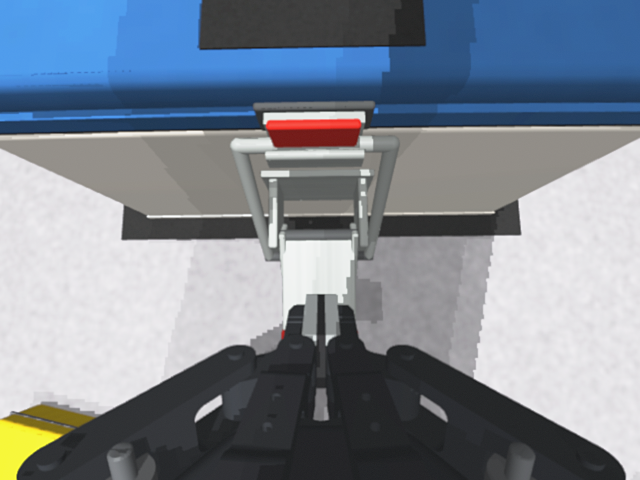

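View pics/s12.png

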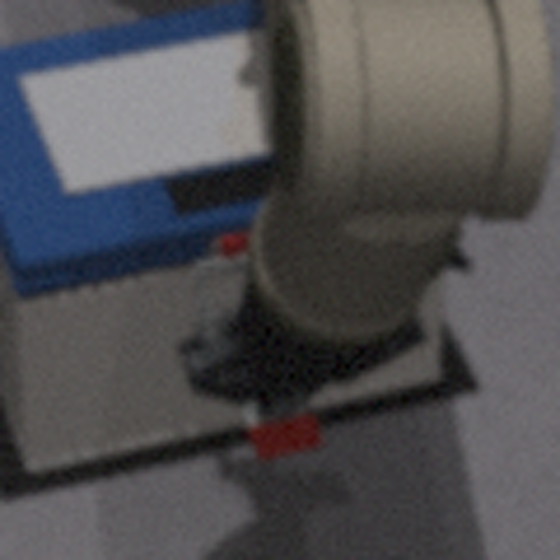

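The lever tip is lower again (row 435) and the loop is still engaged behind the lip.

Call:
{"method": "send_rows", "body": {"steps": [{"x":0,"y":0,"z":-0.008,"wx":0,"wy":0,"wz":0,"jaw":1},{"x":0,"y":0,"z":-0.016,"wx":0,"wy":0,"wz":0,"jaw":1}]}}

```text
t: 20.52
position: [0.6511, -0.0626, 0.0766]
tcp_rot: [-0.151, 0.698, 0.682, -0.155]
force: [-0.5, -0.5, 1.2]
finger_gap: -0.002
```

Call:
{"method": "send_rows", "body": {"steps": [{"x":0,"y":0,"z":-0.008,"wx":0,"wy":0,"wz":0,"jaw":1},{"x":0,"y":0,"z":-0.016,"wx":0,"wy":0,"wz":0,"jaw":1}]}}

```text
t: 20.78
position: [0.6512, -0.0626, 0.0734]
tcp_rot: [-0.151, 0.698, 0.682, -0.155]
force: [-0.8, -0.6, 0.9]
finger_gap: 0.001
```

Call:
{"method": "send_rows", "body": {"steps": [{"x":0,"y":0,"z":-0.008,"wx":0,"wy":0,"wz":0,"jaw":1},{"x":0,"y":0,"z":-0.016,"wx":0,"wy":0,"wz":0,"jaw":1}]}}

```text
t: 21.02
position: [0.6513, -0.0626, 0.0702]
tcp_rot: [-0.151, 0.698, 0.682, -0.155]
force: [-0.7, -0.1, 1.5]
finger_gap: 0.001
```

Call:
{"method": "send_rows", "body": {"steps": [{"x":0,"y":0,"z":-0.006,"wx":0,"wy":0,"wz":0,"jaw":1},{"x":0,"y":0,"z":-0.012,"wx":0,"wy":0,"wz":0,"jaw":1}]}}

```text
t: 21.28
position: [0.6513, -0.0626, 0.0678]
tcp_rot: [-0.151, 0.698, 0.682, -0.155]
force: [-0.8, -0.2, 0.2]
finger_gap: 0.001
```

Call:
{"method": "send_rows", "body": {"steps": [{"x":0,"y":0,"z":-0.006,"wx":0,"wy":0,"wz":0,"jaw":1},{"x":0,"y":0,"z":-0.012,"wx":0,"wy":0,"wz":0,"jaw":1}]}}

```text
t: 21.52
position: [0.6513, -0.0626, 0.0654]
tcp_rot: [-0.151, 0.698, 0.682, -0.155]
force: [-1.1, -0.2, 1.4]
finger_gap: -0.004
```

Call:
{"method": "send_rows", "body": {"steps": [{"x":0,"y":0,"z":-0.006,"wx":0,"wy":0,"wz":0,"jaw":1},{"x":0,"y":0,"z":-0.01,"wx":0,"wy":0,"wz":0,"jaw":1}]}}

```text
t: 21.78
position: [0.6512, -0.0626, 0.0634]
tcp_rot: [-0.151, 0.698, 0.682, -0.155]
force: [0.2, -0.2, 1.1]
finger_gap: -0.001
```

```bash
python3 look.py 13 w
```

```text
[ 0.65123096 -0.0625656   0.06338245] [ 0.20286614 -0.24077255  1.08901653]
```

View pics/w13.png

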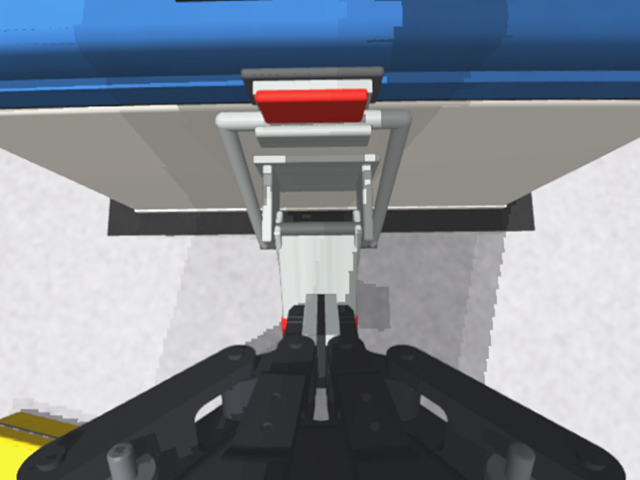

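View pics/s13.png

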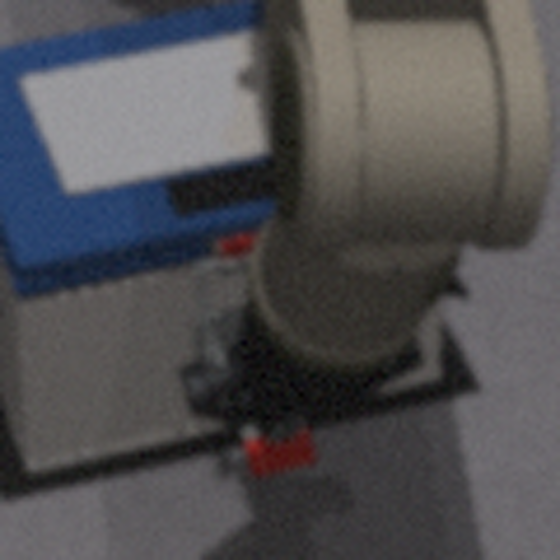

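Call:
{"method": "send_rows", "body": {"steps": [{"x":0,"y":0,"z":-0.005,"wx":0,"wy":0,"wz":0,"jaw":1},{"x":0,"y":0,"z":-0.01,"wx":0,"wy":0,"wz":0,"jaw":1}]}}

```text
t: 22.12
position: [0.6513, -0.0626, 0.0614]
tcp_rot: [-0.151, 0.698, 0.682, -0.155]
force: [-0.4, -0.1, 1.4]
finger_gap: 0.002
```

Call:
{"method": "send_rows", "body": {"steps": [{"x":0,"y":0,"z":-0.005,"wx":0,"wy":0,"wz":0,"jaw":1},{"x":0,"y":0,"z":-0.01,"wx":0,"wy":0,"wz":0,"jaw":1}]}}

```text
t: 22.38
position: [0.6512, -0.0626, 0.0594]
tcp_rot: [-0.151, 0.698, 0.682, -0.155]
force: [-0.1, 0.1, 0.6]
finger_gap: -0.001
```

Call:
{"method": "send_rows", "body": {"steps": [{"x":0,"y":0,"z":-0.005,"wx":0,"wy":0,"wz":0,"jaw":1},{"x":0,"y":0,"z":-0.01,"wx":0,"wy":0,"wz":0,"jaw":1}]}}

```text
t: 22.62
position: [0.6512, -0.0626, 0.0574]
tcp_rot: [-0.151, 0.698, 0.682, -0.155]
force: [-0.0, 0.4, 0.3]
finger_gap: 0.006
```

Call:
{"method": "send_rows", "body": {"steps": [{"x":0,"y":0,"z":-0.005,"wx":0,"wy":0,"wz":0,"jaw":1},{"x":0,"y":0,"z":-0.008,"wx":0,"wy":0,"wz":0,"jaw":1}]}}

```text
t: 22.88
position: [0.6512, -0.0626, 0.0557]
tcp_rot: [-0.151, 0.698, 0.682, -0.155]
force: [1.0, 0.5, 0.0]
finger_gap: -0.001
```

Call:
{"method": "send_rows", "body": {"steps": [{"x":0,"y":0,"z":-0.004,"wx":0,"wy":0,"wz":0,"jaw":1},{"x":0,"y":0,"z":-0.008,"wx":0,"wy":0,"wz":0,"jaw":1}]}}

```text
t: 23.12
position: [0.6512, -0.0626, 0.0542]
tcp_rot: [-0.151, 0.698, 0.682, -0.155]
force: [-0.4, 0.3, 0.0]
finger_gap: -0.001
```

```bash
python3 look.py 14 w
```

```text
[ 0.65124549 -0.06255979  0.05423411] [-0.39327861  0.3160446   0.01120218]
```

View pics/w14.png

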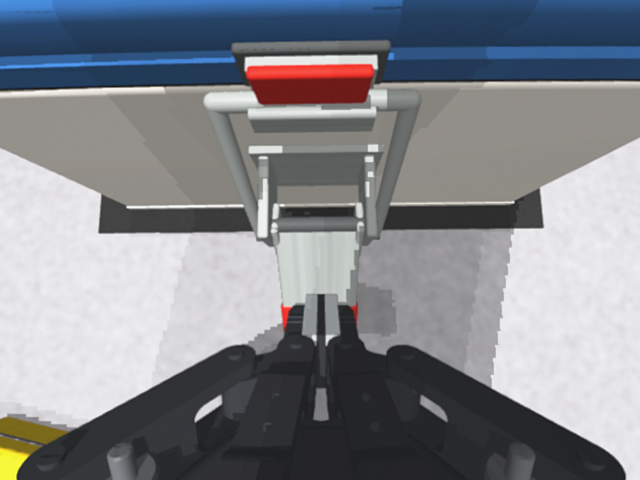

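View pics/s14.png

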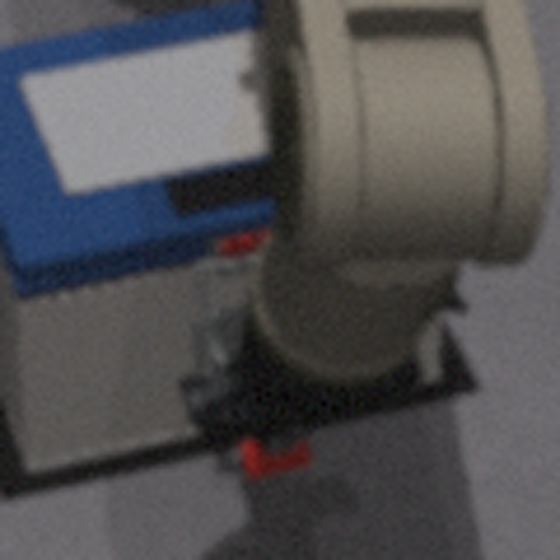

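Run:
```python
from h import *
S=camera_info("scene");W=camera_info("wrist")
pin=np.array([.615,.081])
for n,(u,v) in [("tip bottom mid",(277,474)),("tip top",(277,445))]:
    o,d=ray(S,260+u*120/560-.4,180+v*120/560-.4); p=o+d*(-.0625-o[1])/d[1]; print(n,p,np.hypot(*(p[[0,2]]-pin)),np.degrees(np.arctan2(p[2]-.081,p[0]-.615)))
for phi in (23,-10,-20,-25,-30,-37,-45,-50):
    c=np.radians(phi);P=[.615+.062*np.cos(c),-.0625,.081+.062*np.sin(c)]
    q=(proj(S,P)-[260,180])*560/120; print(phi,q.round(),proj(W,P).round())
```

```text
tip bottom mid [ 0.65442    -0.0625      0.02942512] 0.06491459700594163 -52.608397931548915
tip top [ 0.65344942 -0.0625      0.0509492 ] 0.04879967777546856 -38.010004005521175
23 [289. 395.] [319. 390.]
-10 [290. 448.] [321. 376.]
-20 [288. 458.] [321. 364.]
-25 [286. 462.] [321. 357.]
-30 [285. 464.] [321. 349.]
-37 [282. 467.] [321. 338.]
-45 [278. 468.] [321. 325.]
-50 [276. 467.] [321. 316.]
```

Call:
{"method": "send_rows", "body": {"steps": [{"x":0,"y":0,"z":-0.004,"wx":0,"wy":0,"wz":0,"jaw":1},{"x":0,"y":0,"z":-0.008,"wx":0,"wy":0,"wz":0,"jaw":1}]}}

```text
t: 23.48
position: [0.6512, -0.0626, 0.0526]
tcp_rot: [-0.151, 0.698, 0.682, -0.155]
force: [0.1, 0.8, 0.4]
finger_gap: -0.0
```

Call:
{"method": "send_rows", "body": {"steps": [{"x":0,"y":0,"z":-0.004,"wx":0,"wy":0,"wz":0,"jaw":1},{"x":0,"y":0,"z":-0.008,"wx":0,"wy":0,"wz":0,"jaw":1}]}}

```text
t: 23.72
position: [0.6512, -0.0626, 0.051]
tcp_rot: [-0.151, 0.698, 0.682, -0.155]
force: [0.6, -0.9, 0.8]
finger_gap: 0.002
```

Call:
{"method": "send_rows", "body": {"steps": [{"x":0,"y":0,"z":-0.004,"wx":0,"wy":0,"wz":0,"jaw":1},{"x":0,"y":0,"z":-0.007,"wx":0,"wy":0,"wz":0,"jaw":1}]}}

```text
t: 23.98
position: [0.6512, -0.0626, 0.0496]
tcp_rot: [-0.151, 0.698, 0.682, -0.155]
force: [-0.3, 0.3, 0.4]
finger_gap: 0.001
```

Call:
{"method": "send_rows", "body": {"steps": [{"x":0,"y":0,"z":-0.003,"wx":0,"wy":0,"wz":0,"jaw":1},{"x":0,"y":0,"z":-0.006,"wx":0,"wy":0,"wz":0,"jaw":1}]}}

```text
t: 24.22
position: [0.6513, -0.0626, 0.0485]
tcp_rot: [-0.151, 0.698, 0.682, -0.155]
force: [-0.3, 0.3, -0.3]
finger_gap: -0.003
```

Call:
{"method": "send_rows", "body": {"steps": [{"x":0,"y":0,"z":-0.003,"wx":0,"wy":0,"wz":0,"jaw":1},{"x":0,"y":0,"z":-0.006,"wx":0,"wy":0,"wz":0,"jaw":1}]}}

```text
t: 24.48
position: [0.6513, -0.0626, 0.0474]
tcp_rot: [-0.151, 0.698, 0.682, -0.155]
force: [0.2, 0.2, 2.5]
finger_gap: -0.003
```

Call:
{"method": "send_rows", "body": {"steps": [{"x":0,"y":0,"z":-0.003,"wx":0,"wy":0,"wz":0,"jaw":1},{"x":0,"y":0,"z":-0.006,"wx":0,"wy":0,"wz":0,"jaw":1}]}}

```text
t: 24.72
position: [0.6516, -0.0626, 0.0467]
tcp_rot: [-0.151, 0.698, 0.683, -0.154]
force: [2.3, 0.0, 6.8]
finger_gap: 0.003
```

```bash
python3 look.py 15 w
```

```text
[ 0.65163261 -0.06260109  0.04672694] [2.33794502 0.03519849 6.84189097]
```

View pics/w15.png

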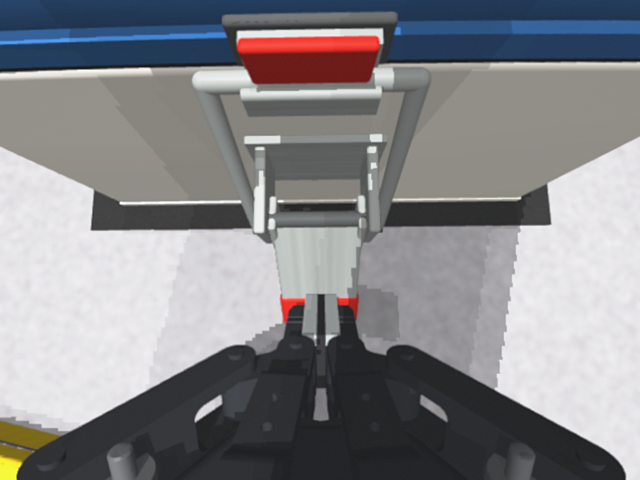

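View pics/s15.png

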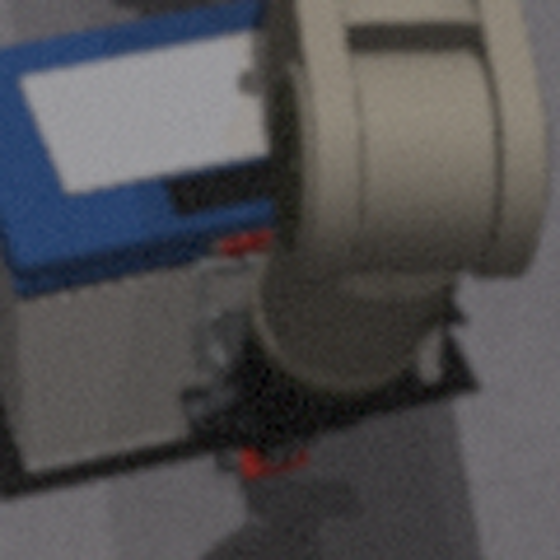

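Call:
{"method": "send_rows", "body": {"steps": [{"x":0,"y":0,"z":-0.003,"wx":0,"wy":0,"wz":0,"jaw":1},{"x":0,"y":0,"z":-0.003,"wx":0,"wy":0,"wz":0,"jaw":1}]}}

```text
t: 25.08
position: [0.6518, -0.0627, 0.0465]
tcp_rot: [-0.151, 0.698, 0.683, -0.154]
force: [2.3, 0.2, 5.4]
finger_gap: -0.0
```

Call:
{"method": "send_rows", "body": {"steps": [{"x":0,"y":0,"z":-0.003,"wx":0,"wy":0,"wz":0,"jaw":1},{"x":0,"y":0,"z":-0.003,"wx":0,"wy":0,"wz":0,"jaw":1}]}}

```text
t: 25.32
position: [0.652, -0.0627, 0.0462]
tcp_rot: [-0.15, 0.698, 0.683, -0.154]
force: [1.3, 0.1, 7.5]
finger_gap: 0.003
```

The tool now slides along a slope of about -50° instead of moving the lever, which suggests the stop. I'll back off and check the lever angle.

Call:
{"method": "send_rows", "body": {"steps": [{"x":0.02,"y":0,"z":0.03,"wx":0,"wy":0,"wz":0,"jaw":1},{"x":0.1,"y":0,"z":0.15,"wx":0,"wy":0,"wz":0,"jaw":1},{"x":0.22,"y":0,"z":0.35,"wx":0,"wy":0,"wz":0,"jaw":1},{"x":0.35,"y":0,"z":0.55,"wx":0,"wy":0,"wz":0,"jaw":1},{"x":0.35,"y":0,"z":0.7,"wx":0,"wy":0,"wz":0,"jaw":1},{"x":0.35,"y":0,"z":0.7,"wx":0,"wy":0,"wz":0,"jaw":1}]}}

```text
t: 26.08
position: [0.7101, -0.0621, 0.1801]
tcp_rot: [-0.144, 0.7, 0.684, -0.148]
force: [-0.5, -0.3, -0.3]
finger_gap: -0.0
```

```bash
python3 look.py 16 w
python3 - <<'E'
from h import *
S=camera_info("scene");W=camera_info("wrist")
for phi in (-20,-30,-37,-45,-50):
    c=np.radians(phi);P=[.615+.062*np.cos(c),-.0625,.081+.062*np.sin(c)]
    q=(proj(S,P)-[260,180])*560/120; print(phi,q.round(),proj(W,P).round())
E
```

```text
[ 0.71007431 -0.06209828  0.18014847] [-0.52625501 -0.27505351 -0.26136517]
-20 [288. 458.] [320. 257.]
-30 [285. 464.] [320. 252.]
-37 [282. 467.] [320. 248.]
-45 [278. 468.] [320. 243.]
-50 [276. 467.] [320. 239.]
```

View pics/w16.png

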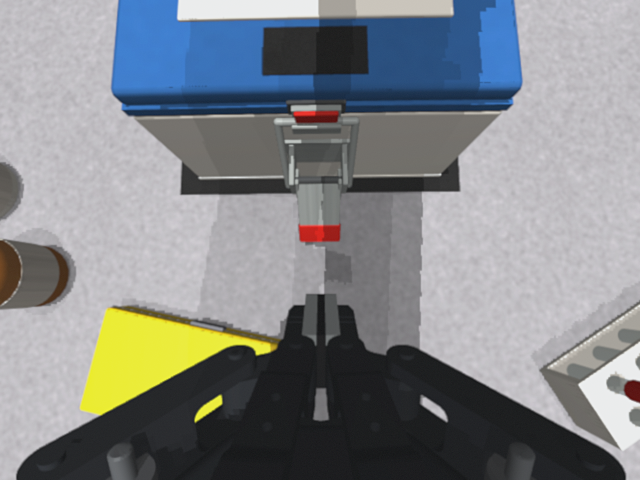

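View pics/s16.png

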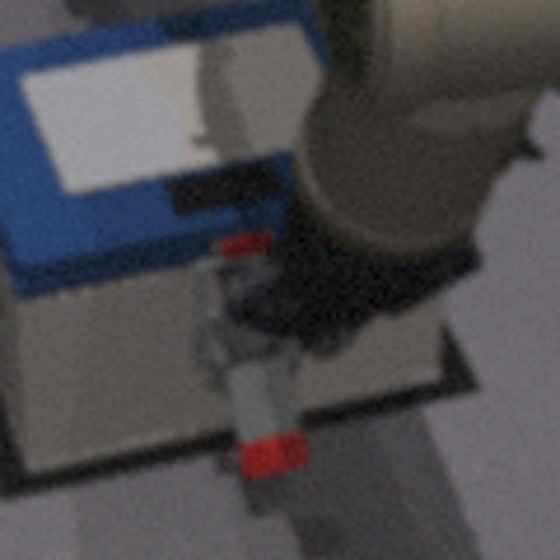

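Call:
{"method": "send_rows", "body": {"steps": [{"x":0,"y":0.2,"z":0.2,"wx":0,"wy":0,"wz":0,"jaw":1},{"x":0,"y":0.45,"z":0.4,"wx":0,"wy":-0.2,"wz":0,"jaw":1},{"x":0,"y":0.7,"z":0.5,"wx":0,"wy":-0.5,"wz":0,"jaw":1},{"x":0,"y":0.8,"z":0.5,"wx":0,"wy":-0.8,"wz":0,"jaw":1},{"x":0,"y":0.8,"z":0.5,"wx":0,"wy":-0.8,"wz":0,"jaw":1},{"x":0,"y":0.8,"z":0.5,"wx":0,"wy":-0.8,"wz":0,"jaw":1}]}}

```text
t: 26.92
position: [0.7088, 0.0974, 0.2776]
tcp_rot: [-0.001, 0.715, 0.699, -0.002]
force: [0.2, -0.5, 0.5]
finger_gap: -0.0
```

Run:
```python
from h import *
for n in ("scene","top","wrist"):
    c=camera_info(n); np.savez(f"c17_{n}.npz",**{k:np.array(v) for k,v in c.items()})
    a=capture(n)[:,:,::-1]; cv2.imwrite(f"pics/{n}17.png",a)
    if n=="scene": cv2.imwrite("pics/s17.png",cv2.resize(a[180:300,260:380],(600,600),interpolation=cv2.INTER_CUBIC))
    if n=="top": cv2.imwrite("pics/t17.png",cv2.resize(a[190:260,280:360],(640,560),interpolation=cv2.INTER_CUBIC))
```

```text
(no output)
```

View pics/s17.png

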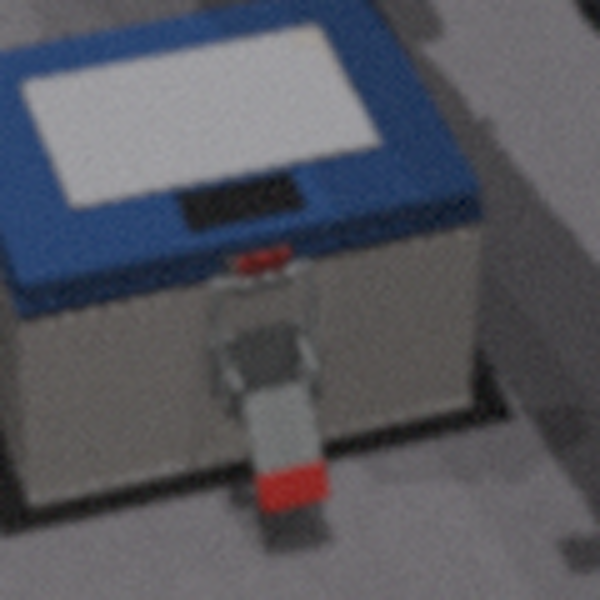

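View pics/t17.png

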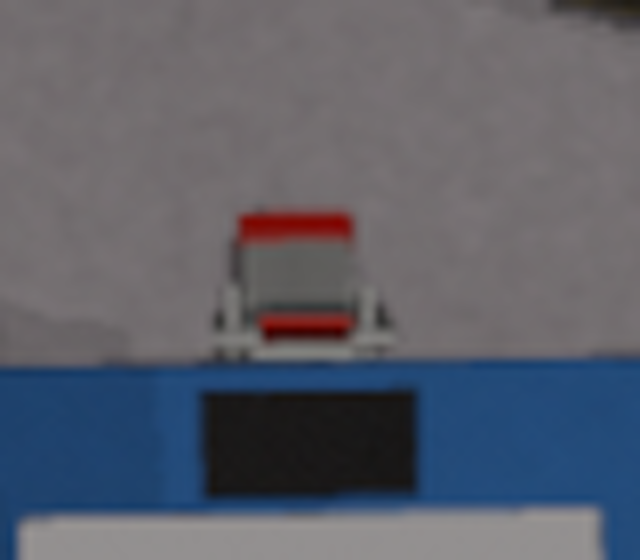

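View pics/wrist17.png

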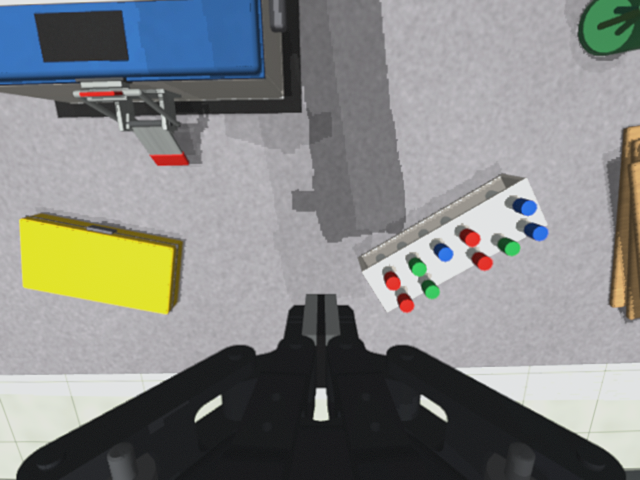

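```bash
python3 - <<'E'
from h import *
C={n:{k:v for k,v in np.load(f"c17_{n}.npz").items()} for n in("scene","top","wrist")}
s=lambda u,v:(260+u/5-.4,180+v/5-.4)
t=lambda u,v:(280+u/8-.45,190+v/8-.45)
pin=np.array([.615,.081])
def rep(n,p):
    print(n,p[0].round(4),round(p[1],4),"r",np.hypot(p[0][0]-.615,p[0][2]-.081).round(4),"ang",np.degrees(np.arctan2(p[0][2]-.081,p[0][0]-.615)).round(1))
sm=s(296,504.5);tm=t(295.5,213);wm=(173,164.5)
rep("tip st",tri(C['scene'],sm,C['top'],tm));rep("tip sw",tri(C['scene'],sm,C['wrist'],wm));rep("tip tw",tri(C['top'],tm,C['wrist'],wm))
sb=s(291,468.5);tb=t(296,239);wb=(166.5,153)
rep("bd st",tri(C['scene'],sb,C['top'],tb));rep("bd sw",tri(C['scene'],sb,C['wrist'],wb))
# lid front edge top
rep("lid top A",tri(C['scene'],s(483,191),C['top'],t(640,357)) if 0 else (np.zeros(3),0))
E
python3 - <<'E'
import cv2
a=cv2.imread("pics/scene17.png")[200:290,250:370];cv2.imwrite("pics/s17b.png",cv2.resize(a,None,fx=6.5,fy=6.5,interpolation=cv2.INTER_CUBIC))
a=cv2.imread("pics/wrist17.png")[60:180,40:200];cv2.imwrite("pics/w17b.png",cv2.resize(a,None,fx=5,fy=5,interpolation=cv2.INTER_CUBIC))
E
```

```text
tip st [ 0.6564 -0.0633  0.0342] 0.0006 r 0.0625 ang -48.5
tip sw [ 0.6568 -0.0632  0.0341] 0.0013 r 0.0628 ang -48.3
tip tw [ 0.6571 -0.0632  0.0326] 0.0004 r 0.0642 ang -49.0
bd st [ 0.645  -0.0626  0.0485] 0.0 r 0.0443 ang -47.3
bd sw [ 0.6445 -0.0622  0.0476] 0.0004 r 0.0445 ang -48.5
lid top A [0. 0. 0.] 0 r 0.6203 ang -172.5
```

View pics/w17b.png

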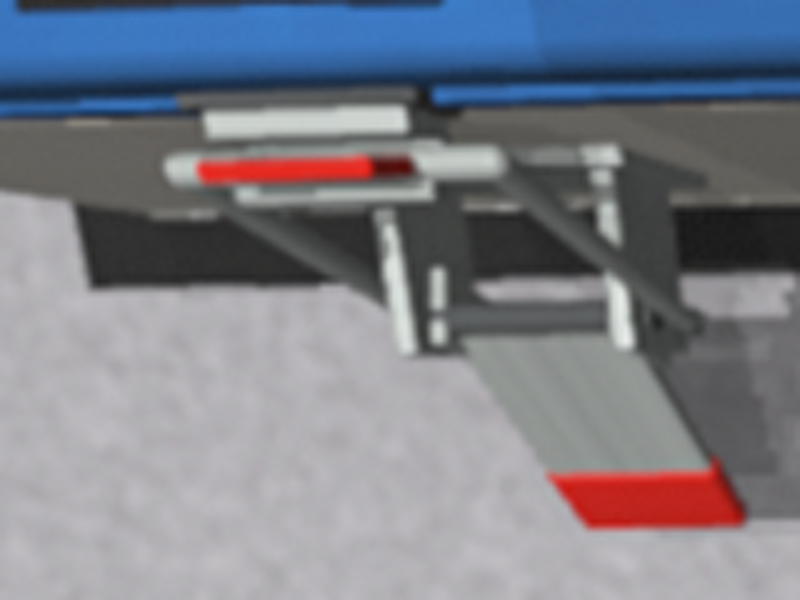

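Run:
```python
import cv2,numpy as np
def f(n): return cv2.imread(f"pics/{n}.png").astype(np.float32)
b=cv2.resize(cv2.imread("pics/scene17.png")[180:300,260:380],(560,560),interpolation=cv2.INTER_CUBIC).astype(np.float32)
def ph(A,B,x0,x1,y0,y1,ch):
    a=A[y0:y1,x0:x1,ch].copy();c=B[y0:y1,x0:x1,ch].copy()
    (s,r)=cv2.phaseCorrelate(a,c,cv2.createHanningWindow(a.shape[::-1],cv2.CV_32F)); return (np.round(np.array(s)/4.667,2),round(r,2))
for n in ("s10","s11","s12","s13","s14","s15","s16"):
    A=f(n)
    print(n,"label",ph(A,b,30,190,120,230,2),"edge",ph(A,b,20,180,220,330,2),"static",ph(A,b,0,170,400,520,2))
```

```text
s10 label (array([ 0.09, -0.04]), 0.22) edge (array([-0.05, -0.01]), 0.25) static (array([-0.04, -0.02]), 0.25)
s11 label (array([-0.  , -0.02]), 0.24) edge (array([-1.15, -0.02]), 0.2) static (array([0.05, 0.04]), 0.2)
s12 label (array([ 0.01, -0.  ]), 0.33) edge (array([0.08, 0.02]), 0.23) static (array([-0.01,  0.02]), 0.31)
s13 label (array([-0.03, -0.01]), 0.37) edge (array([-0.1 , -1.18]), 0.19) static (array([ 0.07, -0.03]), 0.22)
s14 label (array([-0.07,  0.02]), 0.29) edge (array([0.07, 0.  ]), 0.22) static (array([0.01, 0.02]), 0.3)
s15 label (array([-0.05,  0.06]), 0.36) edge (array([0.04, 0.04]), 0.2) static (array([-0.12, -0.01]), 0.14)
s16 label (array([ 0.05, -0.  ]), 0.33) edge (array([0.03, 0.03]), 0.22) static (array([-0.06, -0.09]), 0.14)
```

Run:
```python
import cv2,numpy as np
b=cv2.resize(cv2.imread("pics/scene17.png")[180:300,260:380],(560,560),interpolation=cv2.INTER_CUBIC)
def edge(A,us,v0f,half,ch,sl):
    A=cv2.GaussianBlur(A,(0,0),3).astype(float); out=[]
    for u in us:
        c=v0f+sl*(u-us[0]); v=np.arange(int(c-half),int(c+half)); p=A[v,u,ch] if ch<3 else A[v,u].sum(1)
        g=np.abs(np.diff(p)); g=np.clip(g-0.3*g.max(),0,None); out.append((g*(v[:-1]+.5)).sum()/g.sum())
    return np.median(np.array(out)-sl*(np.array(us)-us[0]))/4.667
for n in ("s5","s10","s11","s12","s13","s14","s15","s16",None):
    A=b if n is None else cv2.imread(f"pics/{n}.png")
    # label bottom edge (~(70,192)->(200,168)), lid bottom edge ((25,292)->(180,262)), tub bottom/mat ((30,470)->(180,440))
    print(n,"label %.2f lidbot %.2f static %.2f"%(edge(A,range(80,180,3),190,18,2,-.19),edge(A,range(30,180,3),292,14,2,-.2),edge(A,range(40,180,3),468,14,2,-.21)))
```

```text
s5 label 40.52 lidbot 63.59 static 100.80
s10 label 40.52 lidbot 63.55 static 100.72
s11 label 40.53 lidbot 63.54 static 100.76
s12 label 40.84 lidbot 63.55 static 100.74
s13 label 41.06 lidbot 63.52 static 100.70
s14 label 41.06 lidbot 63.55 static 100.76
s15 label 40.93 lidbot 63.59 static 100.73
s16 label 40.99 lidbot 63.49 static 100.77
None label 41.02 lidbot 63.53 static 100.74
```

The lever's angle measures about -50°, the hard stop. The label on the lid dropped about 0.5 px (roughly 2 mm at the lid's edge) when the latch closed, and it stayed there after I let go. The robot is clear of everything, so I'm handing in.

Run:
```python
from bench import *
o=observe();print(o['t'],o['position'],o['force']); print(sign_off())
```

```text
27.075 [0.71057962 0.09662923 0.2773388 ] [-0.37057734 -0.93793295  0.32421471]
the job is handed in; nothing more can be done
None
```

The carrier is latched: the lid is down, the loop is hooked behind the keeper's lip, and the lever is pressed over centre to its stop. I handed the job in at t = 27 s with the robot clear of everything; no verdict was reported.

**Lid:** I pressed it onto the seal with a vertical force of about 9 N.

**Loop:** I pushed its tab level at 149 mm. The force rose to about 5 N over the lip, fell to zero as the bar dropped in, then met the back plate, where I stopped at about 9 N.

**Lever:** I pressed it down with the tool tilted 25° until the stop took about 8 N.

**Last checks:**
- **Lever angle:** with the arm backed away, the camera views put the lever at about -50°, which is its closed stop.
- **Loop:** it sits between the lip and the back plate.
- **Lid height:** the edge of the label on the lid dropped about 0.5 px, roughly 2 mm at the lid's front edge, as the latch closed, and it stayed down after release.
- **Bystanders:** I did not touch or approach any of them.

**Uncertain or disagreeing:**
- **Below 133 mm not measured:** I inferred the lid height only from that small pixel shift. A phase-correlation check and the lid's bottom-edge line showed no shift, but I judged both too coarse to settle it.
- **Lighter closing force:** the lever took only about 1.5 N where up to 6 N was expected. I read force only at the end of each move, so a short peak could have been missed.

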